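Select the vacuum line on the distributor and open its valve

ROBOT

A 6-joint arm with a two-finger parallel gripper is mounted at the origin on the work surface. World frame = base frame: x ahead of the robot, y to its left, z up, the work surface at z = 0. Lengths are in mm, angles in degrees, forces in N, time in s.
With the tool pointing down it reaches from about 250 to 775 mm from the base axis. Payload 8.9 kg.
Tool frame: the origin (TCP) lies between the finger pads; the fingertips stand 11 mm ahead of it and the grasp point (between the pads) lies 8 mm behind it; y points along the fingers, z is the direction in which the jaws open and shut, and the axes are right-handed (so a half turn about y gives the same grasp; the last joint's range is limited). The gripper opens to 85 mm and grips with 20 to 120 N. Pads are 22 mm wide; open, the fingers measure 114 mm over their backs; the gripper's body (76 mm by 85 mm) begins 54 mm behind the grasp point. The pads swing forward as they close: fully open they stand 13 mm farther back than shut.
Start: joints at [-83.898, 16.656, -8.789, 64.555, 0, 82.019], TCP at [127.751, -509.218, 204.505] pointing down, gripper open.
Joint ranges: [-144.48, 144.48], [-52.06, 99.96], [-74.48, 78.29], [-112.23, 115.85], [-86.99, 84.42], [-180, 180]. Speed limits (degrees/s): [127.2, 127.2, 159.86, 180, 180, 180].

INTERFACE

Orientations are given as [roll, pitch, yaw] about the fixed x, y, z axes, in that order (R = Rz(yaw) Ry(pitch) Rx(roll)).
In Python, from bench import readout, optics, arm gives the robot as it stands. The module is installed in compiled form; this text tells all that it offers.
- The arm moves only by the shell command python3 -m pendant 'ROWS' [FORCE]. ROWS is JSON, a list of rows, each an object of numbers: "dx", "dy", "dz": the shift along the tool's x, y, z in cm; "rx", "ry", "rz": the turn, a rotation vector about the tool's x, y, z in rad; "gripper": the opening, from 0 (shut) to 1 (fully open). A call has 1 to 20 rows; each row is the pose to reach, as a shift and turn from the pose commanded when the call began, along the tool's axes at that moment; what a row does not reach only later rows make up. A row lasts 1/12 s, in which the tool goes at most 41.7 mm and 7.16 degrees, less where a joint would pass 70% of its speed; a pose out of reach is approached as far as the arm can. A call with a gripper value outside its range is refused whole. The fingers move at their own pace and stop on an object; FORCE is the grip in N (left out, the last holds). Time passes only in rows, so rows that repeat a pose let the fingers close. It gives the time, the measured TCP pose, the force and the opening at its end, in the units of the state.
- readout.get_obs(): the state, without advancing time (a new reading comes with each control period).
- optics.get_image(name): name is "side" or "top" or "wrist"; returns a dict with "color" (420x560x3 uint8, blue, green, red), "depth" (420x560 float32, mm along the optical axis (not along the pixel's ray), 0 where there is no reading), "K" (3x3 intrinsics, pixels), "xyz" and "attitude" of the camera in the world; the wrist camera has in their place "hand_eye" (4x4, takes a point from camera to tool coordinates, whose origin is the TCP and whose axes are the tool frame's). Camera axes: x right, y down, z forward; pixel columns grow to the right and rows downward; lengths in mm; the calibration is good to about 2 mm. A picture is of the moment at which its call begins: read the wrist's pose just before it.
- arm.close_job(): hands the job in, once; it reports no verdict.
The state is a dict: "t": time; "joint_pos": joint angles; "dq": joint speeds; "joint_torque": joint torques, N m; "ee_pos": TCP position; "eef_rot": TCP orientation; "contact_force": force on the tool from outside, world axes, zero at the start; "moment": the same for the moment, N m; "gripper_width": finger opening in mm.
Only numpy, scipy, OpenCV 4.12 (cv2) and the standard library are available. Lean on these libraries where they do the work, as an engineer would, in place of code of your own. Each camera call takes 0.05 s, during which the arm holds its last target.

TASK

On the vacuum distributor, turn the flat rubber-faced selector wheel until the sector with the round dot shows in the window of the metal bridge, the whole dot visible. Turn it by pressing a fingertip on the open part of the face and dragging: firmly enough to grip, but never with more than 20 N on the wheel. Take your hand off the wheel, then swing the valve lever beside it all the way over to the window's side and let go, leaving the things around the box alone.

Things in the scene. Friction and masses are not known exactly. Their poses are not given: they have to be found in the camera images.
- unit: Vacuum distributor, fixed: white box 60 mm high, from -125 to 125 mm in x and -200 to 125 mm in y of its own frame. Origin at bench level on the wheel's axis; z up, x from the axis towards the window, y left of that. A wheel lies flat on top; an aluminium bridge plate (underside 89, top 94 mm above the bench, y -110 to 110 mm) covers the part at x above 39 mm, the rest is open from above.
- wheel (a joint): Turn of the wheel about its upright axis, rad, counter-clockwise from above positive, no stops: the angle of the dot from the window, so 0 and 2 pi both put the dot mid-window (dot wholly visible within 0.09). Starts between 1.3 and 5.0; either way round is right. Stays where left; about 0.2 N m turns it (3 N along the face at 65 mm). Below some 9 N of pressing a finger slips; 12 to 15 N drags it well.
- axis (a point): Wheel's axis, 60 mm above the bench. Wheel: smooth flat black rubber disc, 196 mm diameter, six sectors marked in flush steel: five with a radial bar, one with a round dot (18 mm diameter, 68 mm from the axis). Its face lies 72 to 84 mm above the bench: the height differs each time, is not measured and must be felt. It gives about 1 mm per 8 N. Over 20 N harms it.
- window (a point): Centre of the square window, 30 by 30 mm, in the bridge plate, at the plate's top, 94 mm above the bench, 68 mm in x from the wheel's axis.
- lever_ball (a point): Centre of the black ball (28 mm diameter) at the end of the valve lever's 12 mm steel bar, 80 mm from the pivot. The pivot lies at x -5, y -150, z 84 mm in the unit's frame, its axis along the unit's y; the lever is about 40 mm clear of the wheel's rim.
- lever (a joint): Swing of the valve lever, rad. At 0 (start) it leans 0.55 rad from upright towards the unit's -x; it swings over the top towards the unit's +x (the window's side) to its stop at 1.1. It stays where it is left; about 2.5 N at the ball moves it. Above 0.9 is fully over.
- spool: White spool, 84 mm diameter, 70 mm high, standing on the bench to the left of the unit; leave alone. Origin at the centre of its underside.
- tape_roll: Cardboard tape core lying flat on the bench to the left of the unit, 96 mm diameter, 24 mm high; leave alone. Origin at the centre of its underside.
- beaker: White plastic beaker, 64 mm diameter, 75 mm high, to the right of the unit, past the lever; leave alone. Origin at the centre of its underside.

How it is judged:
By the outcome, as a careful person would: the job done as asked, in the order asked, and still so for the second after the job is handed in, with the robot touching nothing.
It also fails if it takes over 70 s, if anything falls off the work surface, if the arm or the gripper's body presses on something with over 40 N, if the wrist force passes 120 N, or if a joint passes its speed limit or range.

## Working session

There is one attempt and no reset: what is moved stays moved. The work goes in short steps, Python scripts to look and compute and a shell command to move; the robot and the scene stay as the last step left them, time stands still between calls to the robot, and variables do not carry over. Pictures are saved under pics/ and viewed, and the job is handed in when it is done.

```bash
mkdir -p pics
cat > h.py <<'E'
import numpy as np, cv2
from bench import readout, optics
from scipy.spatial.transform import Rotation as R
np.set_printoptions(precision=3,suppress=True)
def save(n,f):
    d=optics.get_image(n); cv2.imwrite('pics/'+f,d['color']); np.savez('pics/'+f+'.npz',**{k:v for k,v in d.items()}); return d
E
python3 - <<'E'
from h import *
o=readout.get_obs(); print(o)
for n in ['top','side','wrist']:
    d=save(n,n+'0.png'); print(n,d['K'].tolist(),d.get('xyz'),d.get('attitude'),d.get('hand_eye'))
E
```

```text
{'t': 0.0, 'joint_pos': array([-83.899,  16.688,  -8.831,  64.555,   0.001,  82.02 ]), 'dq': array([-0.028,  0.025, -0.015,  0.025, -0.041,  0.06 ]), 'joint_torque': array([  0.002, -53.714,  33.137,   0.016,  -0.   ,   0.   ]), 'ee_pos': array([ 127.698, -508.753,  203.942]), 'eef_rot': array([ -90.073,    0.011, -165.919]), 'contact_force': array([0.765, 0.015, 0.485]), 'moment': array([ 0.009, -0.078, -0.008]), 'gripper_width': 85.38808897133161}
top [[488.5350862535893, 0.0, 275.18501039439843], [0.0, 488.5350862535893, 206.06683796904315], [0.0, 0.0, 1.0]] [ 364.62    31.034 1079.997] [-167.846   -0.023  -89.096] None
side [[385.510587782328, 0.0, 283.0490575677517], [0.0, 385.510587782328, 210.42330910678066], [0.0, 0.0, 1.0]] [ 394.01  -459.439  616.984] [-132.544    0.381  -18.224] None
wrist [[315.8772438461837, 0.0, 282.63080602167236], [0.0, 315.8772438461837, 207.89086372908628], [0.0, 0.0, 1.0]] None None [[   0.001    0.956    0.293  -75.461]
 [  -0.      -0.293    0.956 -168.367]
 [   1.      -0.001   -0.       1.071]
 [   0.       0.       0.       1.   ]]
```

View pics/top0.png

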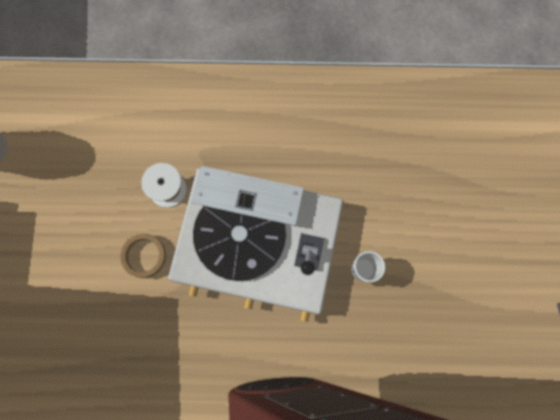

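View pics/side0.png

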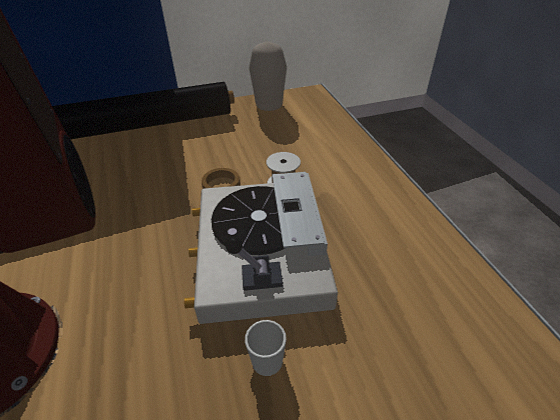

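The top view shows the wheel hub at about (239,234), the window at (246,200), the dot at (252,264) and the lever ball at (308,267). The side view agrees: hub (259,216), window (291,206), dot (232,231). Next I'll take finer measurements.

Run:
```python
import cv2,numpy as np
a=cv2.imread('pics/top0.png')[150:330,160:400]; cv2.imwrite('pics/c1.png',cv2.resize(a,None,fx=3.3,fy=3.3,interpolation=cv2.INTER_CUBIC))
a=cv2.imread('pics/side0.png')[160:330,180:345]; cv2.imwrite('pics/c2.png',cv2.resize(a,None,fx=3.5,fy=3.5,interpolation=cv2.INTER_CUBIC))
```

```text
(no output)
```

View pics/c1.png

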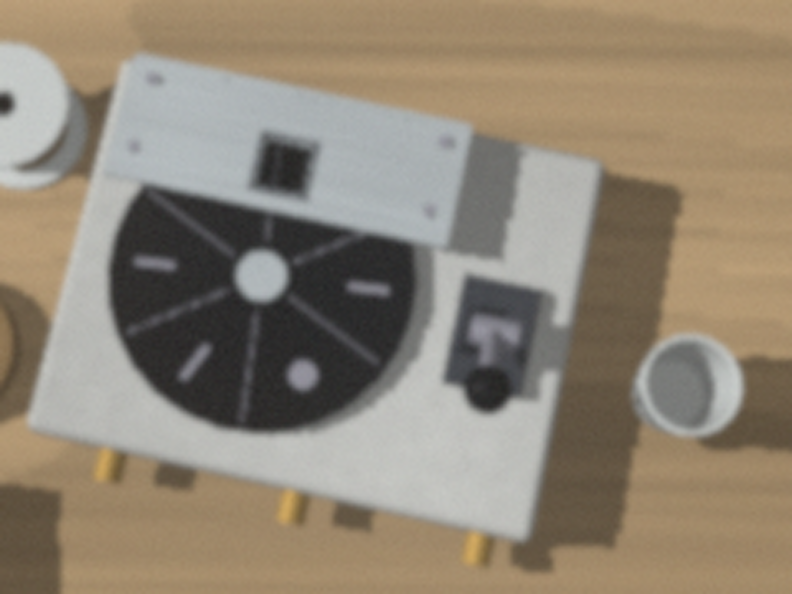

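View pics/c2.png

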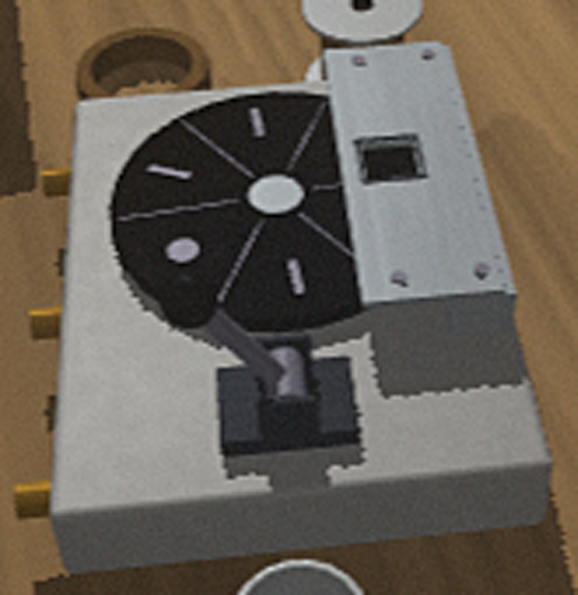

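View pics/wrist0.png

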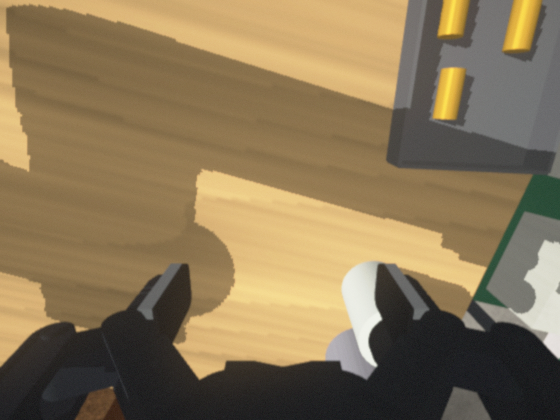

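```bash
cat >> h.py <<'E'
def cast(d,u,v,z):
    K=d['K']; M=R.from_euler('xyz',d['attitude'],degrees=True).as_matrix()
    r=M@np.array([(u-K[0,2])/K[0,0],(v-K[1,2])/K[1,1],1]); c=np.array(d['xyz'])
    return c+r*(z-c[2])/r[2]
E
python3 - <<'E'
from h import *
T=np.load('pics/top0.png.npz'); S=np.load('pics/side0.png.npz')
t=lambda x,y:(160+x/3.3-.35,150+y/3.3-.35)
s=lambda x,y:(180+x/3.5-.35,160+y/3.5-.35)
P={'hub':(t(262,276),s(275,194),80),'win':(t(284,166),s(390,159),94),'dot':(t(302,375),s(182,250),78),'ball':(t(488,388),s(188,303),152),
'boxBR':(t(528,540),s(53,515),60),'boxBL':(t(30,428),s(78,100),60),'boxFR':(t(601,160),s(550,463),60),
'brTL':(t(130,55),s(440,43),94),'brTR':(t(472,125),s(515,292),94),'brBR':(t(447,245),s(366,305),94),'brBL':(t(103,175),s(325,50),94),'barL':(t(155,264),s(257,122),78),'beaker':(t(690,385),None,75),'spool':(t(5,104),None,70)}
for k,(a,b,z) in P.items():
    p=cast(T,*a,z); q=cast(S,*b,z) if b else None
    dep=T['depth'][int(round(a[1])),int(round(a[0]))]
    K=T['K'];M=R.from_euler('xyz',T['attitude'],degrees=True).as_matrix()
    w=T['xyz']+M@(np.array([(a[0]-K[0,2])/K[0,0],(a[1]-K[1,2])/K[1,1],1])*dep)
    print(k,p[:2],None if q is None else q[:2],'depth pt',w)
E
```

```text
hub [521.178 107.895] [521.355 100.291] depth pt [522.249 108.42   73.161]
win [588.927  95.207] [589.452  92.997] depth pt [594.149  96.701  71.047]
dot [459.853  81.301] [460.31   74.902] depth pt [459.965  81.36   76.826]
ball [447.072 -29.238] [446.313 -33.021] depth pt [445.64  -28.191 168.12 ]
boxBR [362.061 -60.104] [364.608 -62.103] depth pt [362.057 -60.229  58.596]
boxBL [425.725 251.827] [428.128 248.693] depth pt [425.963 252.686  56.029]
boxFR [ 603.926 -108.327] [ 603.238 -110.247] depth pt [ 617.92  -116.476    0.356]
brTL [659.841 195.315] [656.544 188.525] depth pt [687.919 210.94    0.224]
brTR [617.328 -22.608] [617.268 -26.899] depth pt [618.161 -22.785  90.75 ]
brBR [540.25   -7.393] [540.339 -10.699] depth pt [540.504  -7.449  92.575]
brBL [581.345 208.424] [584.33  205.171] depth pt [588.853 214.569  59.846]
barL [528.054 175.601] [528.683 168.73 ] depth pt [528.639 176.118  74.414]
beaker [ 457.756 -159.71 ] None depth pt [ 464.068 -172.639    6.881]
spool [632.706 278.68 ] None depth pt [632.138 278.155  72.14 ]
```

Both cameras agree on these unit measurements:
- **Pose:** axis at about (522.4, 107.4), yaw about -11.1°.
- **Lever ball:** measured at (446.7, -31). The geometry predicts (447.7, -30.7).
- **Dot:** radius about 67 mm, unit angle about 214°, so about +146° counter-clockwise is needed.

I'll shut the gripper and move above the wheel. The tool will be aligned so its z is unit +x and its x is unit -y.

```bash
python3 -m pendant '[{"dy":-4,"gripper":0},{"dy":-7,"gripper":0},{"dx":-53.9,"dz":-56.7,"dy":-7,"ry":-1.131,"gripper":0},{"dx":-53.9,"dz":-56.7,"dy":-7,"ry":-1.131,"gripper":0},{"dx":-53.9,"dz":-56.7,"dy":-7,"ry":-1.131,"gripper":0},{"dx":-53.9,"dz":-56.7,"dy":-7,"ry":-1.131,"gripper":0},{"dx":-53.9,"dz":-56.7,"dy":-7,"ry":-1.131,"gripper":0},{"dx":-53.9,"dz":-56.7,"dy":-7,"ry":-1.131,"gripper":0},{"dx":-53.9,"dz":-56.7,"dy":-7,"ry":-1.131,"gripper":0},{"dx":-53.9,"dz":-56.7,"dy":-7,"ry":-1.131,"gripper":0},{"dx":-53.9,"dz":-56.7,"dy":-7,"ry":-1.131,"gripper":0},{"dx":-53.9,"dz":-56.7,"dy":-7,"ry":-1.131,"gripper":0}]' 40
```

```text
validation failed for argument at $[0]...
```

```bash
python3 -m pendant '[{"dx":0,"dy":-4,"dz":0,"rx":0,"ry":0,"rz":0,"gripper":0},{"dx":0,"dy":-7,"dz":0,"rx":0,"ry":0,"rz":0,"gripper":0}]' 40
```

```text
t: 0.32
ee_pos: [127.6, -507.9, 274.8]
eef_rot: [-90.2, 0.0, -165.9]
contact_force: [-0.2, -2.0, 0.7]
gripper_width: 64.0
```

```bash
python3 -m pendant '[{"dx":-53.9,"dy":0,"dz":-56.7,"rx":0,"ry":-1.131,"rz":0,"gripper":0},{"dx":-53.9,"dy":0,"dz":-56.7,"rx":0,"ry":-1.131,"rz":0,"gripper":0},{"dx":-53.9,"dy":0,"dz":-56.7,"rx":0,"ry":-1.131,"rz":0,"gripper":0},{"dx":-53.9,"dy":0,"dz":-56.7,"rx":0,"ry":-1.131,"rz":0,"gripper":0},{"dx":-53.9,"dy":0,"dz":-56.7,"rx":0,"ry":-1.131,"rz":0,"gripper":0},{"dx":-53.9,"dy":0,"dz":-56.7,"rx":0,"ry":-1.131,"rz":0,"gripper":0},{"dx":-53.9,"dy":0,"dz":-56.7,"rx":0,"ry":-1.131,"rz":0,"gripper":0},{"dx":-53.9,"dy":0,"dz":-56.7,"rx":0,"ry":-1.131,"rz":0,"gripper":0},{"dx":-53.9,"dy":0,"dz":-56.7,"rx":0,"ry":-1.131,"rz":0,"gripper":0},{"dx":-53.9,"dy":0,"dz":-56.7,"rx":0,"ry":-1.131,"rz":0,"gripper":0},{"dx":-53.9,"dy":0,"dz":-56.7,"rx":0,"ry":-1.131,"rz":0,"gripper":0},{"dx":-53.9,"dy":0,"dz":-56.7,"rx":0,"ry":-1.131,"rz":0,"gripper":0},{"dx":-53.9,"dy":0,"dz":-56.7,"rx":0,"ry":-1.131,"rz":0,"gripper":0},{"dx":-53.9,"dy":0,"dz":-56.7,"rx":0,"ry":-1.131,"rz":0,"gripper":0},{"dx":-53.9,"dy":0,"dz":-56.7,"rx":0,"ry":-1.131,"rz":0,"gripper":0},{"dx":-53.9,"dy":0,"dz":-56.7,"rx":0,"ry":-1.131,"rz":0,"gripper":0},{"dx":-53.9,"dy":0,"dz":-56.7,"rx":0,"ry":-1.131,"rz":0,"gripper":0},{"dx":-53.9,"dy":0,"dz":-56.7,"rx":0,"ry":-1.131,"rz":0,"gripper":0},{"dx":-53.9,"dy":0,"dz":-56.7,"rx":0,"ry":-1.131,"rz":0,"gripper":0},{"dx":-53.9,"dy":0,"dz":-56.7,"rx":0,"ry":-1.131,"rz":0,"gripper":0}]'
python3 - <<'E'
from h import *
o=readout.get_obs(); print(o['t'],o['ee_pos'],o['eef_rot'],o['joint_pos'],o['contact_force'])
save('wrist','w1.png')
E
```

```text
t: 1.98
ee_pos: [514.3, 176.5, 273.2]
eef_rot: [-90.0, 0.1, -100.9]
contact_force: [-1.1, -0.5, 0.2]
gripper_width: -0.0
1.9833 [514.339 176.485 273.241] [ -90.033    0.073 -100.894] [ 11.182  17.225   2.314  75.092   0.08  112.077] [-1.128 -0.483  0.235]
```

View pics/w1.png

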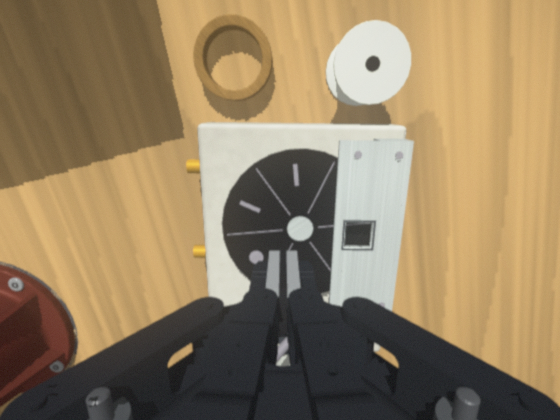

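The view shows the hub at (300,229), the window at (359,235), the dot at (256,257), and the spool and tape to the left. I'll cross-check the unit pose from here.

```bash
cat >> h.py <<'E'
def wcast(o,d,u,v,z):
    K=d['K'];H=d['hand_eye'];M=R.from_euler('xyz',o['eef_rot'],degrees=True).as_matrix()
    c=o['ee_pos']+M@H[:3,3]; r=M@H[:3,:3]@np.array([(u-K[0,2])/K[0,0],(v-K[1,2])/K[1,1],1])
    return c+r*(z-c[2])/r[2]
E
python3 - <<'E'
from h import *
o=readout.get_obs(); print(o['t'],o['ee_pos'],o['eef_rot'],o['contact_force'])
d=save('wrist','w2.png')
for n,u,v,z in [('hub',300,229,77),('win',359,235,94),('dot',256,257,76),('br far',340,141,94)]: print(n,wcast(o,d,u,v,z))
a=d['color'][110:310,190:430]; cv2.imwrite('pics/w2c.png',cv2.resize(a,None,fx=3,fy=3,interpolation=cv2.INTER_CUBIC))
E
```

```text
2.0333 [513.074 174.289 273.34 ] [ -90.078   -0.014 -100.915] [-1.436 -0.336 -1.033]
hub [522.296 106.143  77.   ]
win [589.727  91.995  94.   ]
dot [460.688  78.927  76.   ]
br far [582.773 204.522  94.   ]
```

View pics/w2c.png

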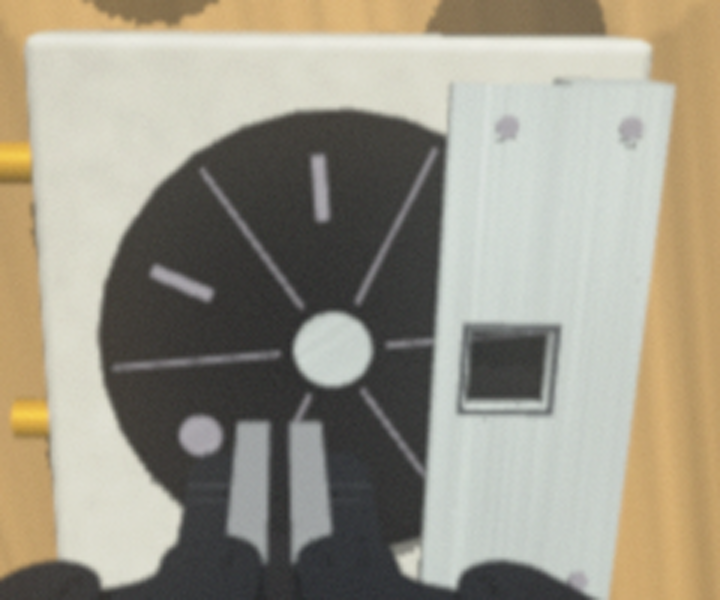

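```bash
python3 -m pendant '[{"dx":0,"dy":3.5,"dz":0,"rx":0,"ry":0,"rz":0,"gripper":0},{"dx":0,"dy":7,"dz":0,"rx":0,"ry":0,"rz":0,"gripper":0},{"dx":0,"dy":10.5,"dz":0,"rx":0,"ry":0,"rz":0,"gripper":0},{"dx":0,"dy":13.5,"dz":0,"rx":0,"ry":0,"rz":0,"gripper":0},{"dx":0,"dy":15.5,"dz":0,"rx":0,"ry":0,"rz":0,"gripper":0},{"dx":0,"dy":16.5,"dz":0,"rx":0,"ry":0,"rz":0,"gripper":0},{"dx":0,"dy":17,"dz":0,"rx":0,"ry":0,"rz":0,"gripper":0},{"dx":0,"dy":17,"dz":0,"rx":0,"ry":0,"rz":0,"gripper":0},{"dx":0,"dy":17,"dz":0,"rx":0,"ry":0,"rz":0,"gripper":0},{"dx":0,"dy":17,"dz":0,"rx":0,"ry":0,"rz":0,"gripper":0},{"dx":0,"dy":17,"dz":0,"rx":0,"ry":0,"rz":0,"gripper":0}]'
```

```text
t: 3.0
ee_pos: [513.5, 172.0, 105.8]
eef_rot: [-89.9, 0.0, -101.1]
contact_force: [-0.7, -0.4, -0.6]
gripper_width: 0.1
```

```bash
python3 -m pendant '[{"dx":0,"dy":0.4,"dz":0,"rx":0,"ry":0,"rz":0,"gripper":0},{"dx":0,"dy":0.8,"dz":0,"rx":0,"ry":0,"rz":0,"gripper":0},{"dx":0,"dy":0.8,"dz":0,"rx":0,"ry":0,"rz":0,"gripper":0},{"dx":0,"dy":0.8,"dz":0,"rx":0,"ry":0,"rz":0,"gripper":0}]'
python3 -m pendant '[{"dx":0,"dy":0.1,"dz":0,"rx":0,"ry":0,"rz":0,"gripper":0},{"dx":0,"dy":0.1,"dz":0,"rx":0,"ry":0,"rz":0,"gripper":0},{"dx":0,"dy":0.1,"dz":0,"rx":0,"ry":0,"rz":0,"gripper":0}]'
```

```text
t: 3.33
ee_pos: [512.3, 171.9, 96.2]
eef_rot: [-90.0, -0.0, -101.1]
contact_force: [0.8, 0.3, -0.2]
gripper_width: 0.3
t: 3.58
ee_pos: [512.6, 171.9, 95.5]
eef_rot: [-90.0, -0.0, -101.1]
contact_force: [0.2, -0.2, -0.3]
gripper_width: -0.1
```

```bash
python3 -m pendant '[{"dx":0,"dy":0.1,"dz":0,"rx":0,"ry":0,"rz":0,"gripper":0},{"dx":0,"dy":0.1,"dz":0,"rx":0,"ry":0,"rz":0,"gripper":0},{"dx":0,"dy":0.1,"dz":0,"rx":0,"ry":0,"rz":0,"gripper":0}]'
```

```text
t: 3.83
ee_pos: [512.6, 171.9, 94.5]
eef_rot: [-90.0, 0.0, -101.1]
contact_force: [-0.2, 1.8, 0.3]
gripper_width: 0.1
```

```bash
python3 -m pendant '[{"dx":0,"dy":0.1,"dz":0,"rx":0,"ry":0,"rz":0,"gripper":0},{"dx":0,"dy":0.1,"dz":0,"rx":0,"ry":0,"rz":0,"gripper":0}]'
python3 -m pendant '[{"dx":0,"dy":0.1,"dz":0,"rx":0,"ry":0,"rz":0,"gripper":0},{"dx":0,"dy":0.1,"dz":0,"rx":0,"ry":0,"rz":0,"gripper":0}]'
```

```text
t: 4.0
ee_pos: [512.5, 171.9, 93.4]
eef_rot: [-90.0, -0.0, -101.1]
contact_force: [0.1, 0.2, 0.4]
gripper_width: 0.1
t: 4.17
ee_pos: [512.5, 171.9, 92.3]
eef_rot: [-90.0, -0.0, -101.1]
contact_force: [0.2, -0.9, -0.2]
gripper_width: -0.1
```

```bash
python3 -m pendant '[{"dx":0,"dy":0.1,"dz":0,"rx":0,"ry":0,"rz":0,"gripper":0},{"dx":0,"dy":0.1,"dz":0,"rx":0,"ry":0,"rz":0,"gripper":0}]'
```

```text
t: 4.33
ee_pos: [512.5, 171.9, 91.4]
eef_rot: [-90.0, -0.0, -101.1]
contact_force: [-0.3, 0.9, 1.1]
gripper_width: -0.5
```

```bash
python3 -m pendant '[{"dx":0,"dy":0.1,"dz":0,"rx":0,"ry":0,"rz":0,"gripper":0},{"dx":0,"dy":0.1,"dz":0,"rx":0,"ry":0,"rz":0,"gripper":0},{"dx":0,"dy":0.1,"dz":0,"rx":0,"ry":0,"rz":0,"gripper":0}]'
```

```text
t: 4.58
ee_pos: [512.6, 171.9, 90.5]
eef_rot: [-90.0, -0.0, -101.1]
contact_force: [-0.1, -0.9, -0.2]
gripper_width: -0.1
```

```bash
python3 -m pendant '[{"dx":0,"dy":0.1,"dz":0,"rx":0,"ry":0,"rz":0,"gripper":0},{"dx":0,"dy":0.1,"dz":0,"rx":0,"ry":0,"rz":0,"gripper":0}]'
python3 -m pendant '[{"dx":0,"dy":0.1,"dz":0,"rx":0,"ry":0,"rz":0,"gripper":0},{"dx":0,"dy":0.1,"dz":0,"rx":0,"ry":0,"rz":0,"gripper":0}]'
```

```text
t: 4.75
ee_pos: [512.5, 171.9, 89.4]
eef_rot: [-90.0, -0.0, -101.1]
contact_force: [-0.2, -0.3, -0.9]
gripper_width: -0.1
t: 4.92
ee_pos: [512.5, 171.9, 88.3]
eef_rot: [-90.0, -0.0, -101.1]
contact_force: [0.7, -0.3, -1.0]
gripper_width: 0.5
```

```bash
python3 -c "
from h import *
o=readout.get_obs();print(o['contact_force'],o['ee_pos'])"
```

```text
[ 0.713 -0.336 -0.961] [512.477 171.884  88.327]
```

Tip is at about 77.3 mm with no contact yet, so I'll continue in 1 mm steps.

```bash
python3 -m pendant '[{"dx":0,"dy":0.1,"dz":0,"rx":0,"ry":0,"rz":0,"gripper":0},{"dx":0,"dy":0.1,"dz":0,"rx":0,"ry":0,"rz":0,"gripper":0},{"dx":0,"dy":0.1,"dz":0,"rx":0,"ry":0,"rz":0,"gripper":0}]'
```

```text
t: 5.17
ee_pos: [512.5, 171.9, 87.4]
eef_rot: [-90.0, -0.0, -101.1]
contact_force: [0.2, -0.5, -0.5]
gripper_width: 0.1
```

```bash
python3 -m pendant '[{"dx":0,"dy":0.05,"dz":0,"rx":0,"ry":0,"rz":0,"gripper":0},{"dx":0,"dy":0.05,"dz":0,"rx":0,"ry":0,"rz":0,"gripper":0},{"dx":0,"dy":0.05,"dz":0,"rx":0,"ry":0,"rz":0,"gripper":0}]'
```

```text
t: 5.42
ee_pos: [512.6, 171.9, 87.0]
eef_rot: [-90.0, -0.0, -101.1]
contact_force: [-0.2, 0.3, -1.1]
gripper_width: -0.1
```

```bash
python3 -m pendant '[{"dx":0,"dy":0.1,"dz":0,"rx":0,"ry":0,"rz":0,"gripper":0},{"dx":0,"dy":0.1,"dz":0,"rx":0,"ry":0,"rz":0,"gripper":0},{"dx":0,"dy":0.1,"dz":0,"rx":0,"ry":0,"rz":0,"gripper":0}]'
```

```text
t: 5.67
ee_pos: [512.5, 171.9, 85.9]
eef_rot: [-90.0, -0.0, -101.1]
contact_force: [0.5, 0.6, 0.3]
gripper_width: 0.3
```

```bash
python3 -m pendant '[{"dx":0,"dy":0.05,"dz":0,"rx":0,"ry":0,"rz":0,"gripper":0},{"dx":0,"dy":0.05,"dz":0,"rx":0,"ry":0,"rz":0,"gripper":0},{"dx":0,"dy":0.05,"dz":0,"rx":0,"ry":0,"rz":0,"gripper":0}]'
```

```text
t: 5.92
ee_pos: [512.6, 171.9, 85.5]
eef_rot: [-90.0, 0.0, -101.1]
contact_force: [-0.1, -0.0, -0.2]
gripper_width: 0.1
```

```bash
python3 -m pendant '[{"dx":0,"dy":0.1,"dz":0,"rx":0,"ry":0,"rz":0,"gripper":0},{"dx":0,"dy":0.1,"dz":0,"rx":0,"ry":0,"rz":0,"gripper":0},{"dx":0,"dy":0.1,"dz":0,"rx":0,"ry":0,"rz":0,"gripper":0}]'
```

```text
t: 6.17
ee_pos: [512.5, 171.9, 84.4]
eef_rot: [-90.0, -0.0, -101.1]
contact_force: [-0.1, -0.0, -0.1]
gripper_width: -0.3
```

```bash
python3 -m pendant '[{"dx":0,"dy":0.05,"dz":0,"rx":0,"ry":0,"rz":0,"gripper":0},{"dx":0,"dy":0.05,"dz":0,"rx":0,"ry":0,"rz":0,"gripper":0},{"dx":0,"dy":0.05,"dz":0,"rx":0,"ry":0,"rz":0,"gripper":0}]'
```

```text
t: 6.42
ee_pos: [512.6, 171.9, 84.0]
eef_rot: [-90.0, 0.0, -101.1]
contact_force: [-0.8, 0.2, 0.0]
gripper_width: -0.0
```

```bash
python3 -m pendant '[{"dx":0,"dy":0.1,"dz":0,"rx":0,"ry":0,"rz":0,"gripper":0},{"dx":0,"dy":0.1,"dz":0,"rx":0,"ry":0,"rz":0,"gripper":0},{"dx":0,"dy":0.1,"dz":0,"rx":0,"ry":0,"rz":0,"gripper":0}]'
```

```text
t: 6.67
ee_pos: [512.5, 171.9, 82.9]
eef_rot: [-90.0, -0.0, -101.1]
contact_force: [0.8, -0.3, 0.2]
gripper_width: -0.0
```

```bash
python3 -m pendant '[{"dx":0,"dy":0.05,"dz":0,"rx":0,"ry":0,"rz":0,"gripper":0},{"dx":0,"dy":0.05,"dz":0,"rx":0,"ry":0,"rz":0,"gripper":0},{"dx":0,"dy":0.05,"dz":0,"rx":0,"ry":0,"rz":0,"gripper":0}]'
python3 - <<'E'
from h import *
d=save('side','s3.png'); a=d['color'][130:320,170:345]; cv2.imwrite('pics/s3c.png',cv2.resize(a,None,fx=3.1,fy=3.1,interpolation=cv2.INTER_CUBIC))
E
```

```text
t: 6.92
ee_pos: [512.6, 171.9, 82.5]
eef_rot: [-90.0, -0.0, -101.1]
contact_force: [-0.5, 0.3, -0.5]
gripper_width: 0.0
```

View pics/s3c.png

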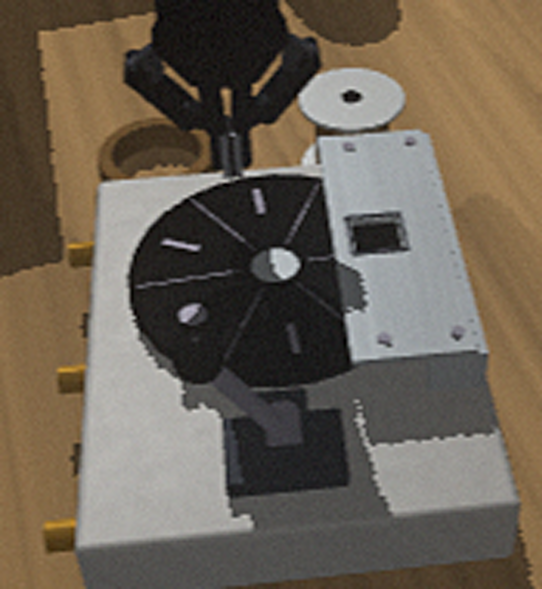

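Run:
```python
from h import *
S=np.load('pics/s3.png.npz'); print(cast(S,244.8,186.5,72),cast(S,244.8,200,72))
a=S['color'][140:240,200:310].astype(float); a=np.clip(a*4,0,255).astype(np.uint8); cv2.imwrite('pics/s3d.png',cv2.resize(a,None,fx=6,fy=6,interpolation=cv2.INTER_CUBIC))
o=readout.get_obs()
# project expected tip
M=R.from_euler('xyz',S['attitude'],degrees=True).as_matrix()
for z in (71.5,90,110):
  p=M.T@(np.array([512.6,171.9,z])-S['xyz']); print((S['K']@p/p[2])[:2], ((S['K']@p/p[2])[:2]-[200,140])*6)
```

```text
[519.755 208.628  72.   ] [508.515 163.685  72.   ]
[245.725 197.43 ] [274.347 344.582]
[245.102 190.871] [270.611 305.226]
[244.407 183.553] [266.442 261.315]
```

View pics/s3d.png

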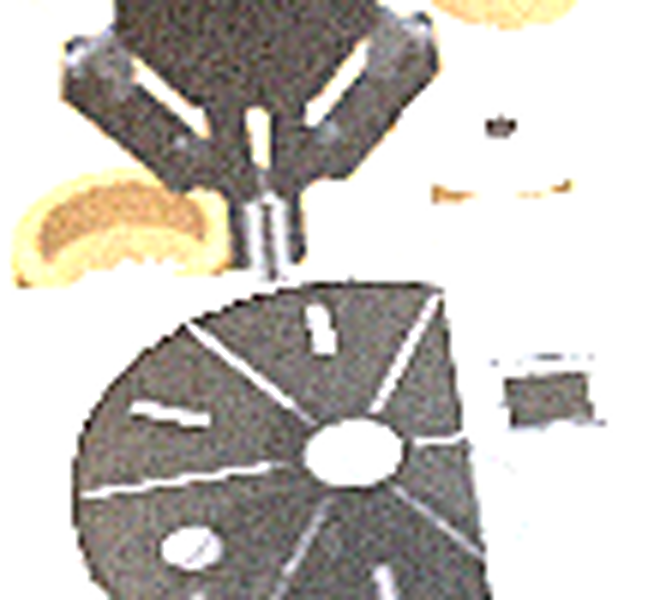

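```bash
cat >> h.py <<'E'
def dpt(d,u,v):
    K=d['K'];z=d['depth'][v,u];M=R.from_euler('xyz',d['attitude'],degrees=True).as_matrix()
    return d['xyz']+M@(np.array([(u-K[0,2])/K[0,0],(v-K[1,2])/K[1,1],1])*z)
E
python3 - <<'E'
from h import *
S=np.load('pics/s3.png.npz')
for u,v in [(244,178),(245,182),(245,184),(240,182),(249,182),(245,190),(245,195),(259,217)]: print(u,v,dpt(S,u,v))
T=save('top','t3.png'); M=R.from_euler('xyz',T['attitude'],degrees=True).as_matrix()
for z in (71.5,101,200):
  p=M.T@(np.array([512.6,171.9,z])-T['xyz']); print((T['K']@p/p[2])[:2])
W=save('wrist','w3.png')
cv2.imwrite('pics/t3c.png',cv2.resize(T['color'][130:310,140:380],None,fx=3.2,fy=3.2))
E
```

```text
244 178 [510.71  160.52  133.554]
245 182 [511.681 158.826 124.182]
245 184 [511.726 161.115 117.182]
240 182 [502.36  164.649 122.185]
249 182 [520.684 162.065 119.474]
245 190 [517.118 196.178  72.254]
245 195 [512.888 179.231  72.461]
259 217 [523.129 102.14   72.407]
[208.486 237.516]
[206.547 235.364]
[199.119 227.126]
```

View pics/t3c.png

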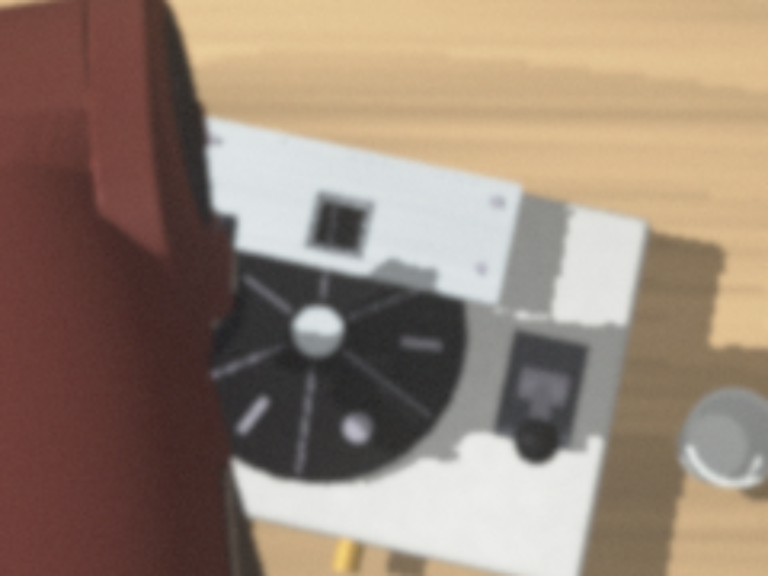

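View pics/w3.png

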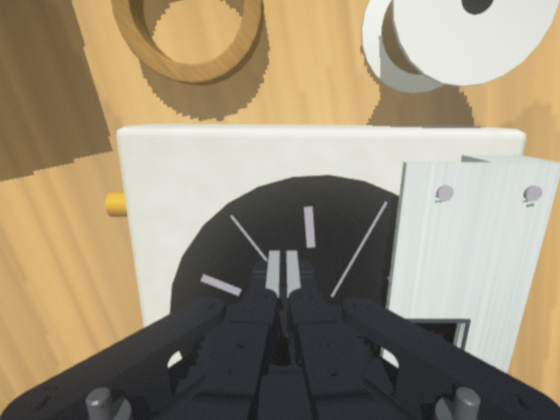

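The pictures disagree with the stated fingertip length. In the side view the shut tips end at about (245,187), which is well above the wheel. I'll work out where the tips really are.

Run:
```python
from h import *
S=np.load('pics/s3.png.npz')
for v in (185.5,186.5,187.5):
  for z in (100,105,110,115,120): print(v,z,cast(S,245,v,z)[:2])
W=np.load('pics/w3.png.npz'); print(W['depth'][235:300:5,273], W['depth'][235:300:5,292],W['depth'][235:300:5,255])
H=W['hand_eye'];K=W['K']
for u,v in [(273,253),(273,258),(292,258),(273,270),(273,285)]:
  z=W['depth'][v,u]; print(u,v,H[:3,:3]@(np.array([(u-K[0,2])/K[0,0],(v-K[1,2])/K[1,1],1])*z)+H[:3,3])
print(readout.get_obs()['t'])
cv2.imwrite('pics/w3c.png',cv2.resize(np.clip(W['color'][210:330,200:370].astype(float)*2.5,0,255).astype(np.uint8),None,fx=4.5,fy=4.5,interpolation=cv2.INTER_CUBIC))
```

```text
185.5 100 [514.525 177.465]
185.5 105 [513.359 171.305]
185.5 110 [512.193 165.145]
185.5 115 [511.028 158.986]
185.5 120 [509.862 152.826]
186.5 100 [513.699 174.168]
186.5 105 [512.541 168.04 ]
186.5 110 [511.384 161.912]
186.5 115 [510.226 155.784]
186.5 120 [509.068 149.656]
187.5 100 [512.878 170.891]
187.5 105 [511.728 164.795]
187.5 110 [510.579 158.698]
187.5 115 [509.429 152.602]
187.5 120 [508.279 146.506]
[189.905 192.542 193.775 151.99  146.815 141.455 136.691 133.088 128.235
 125.301 120.457 114.868 113.56 ] [192.161 192.619 193.088 151.134 146.842 141.116 136.253 132.592 129.
 125.324 120.119 116.119 112.655] [192.354 193.188 193.792 195.02  196.81  195.718 145.745 140.312 136.072
 132.18  129.067 112.247 110.185]
273 253 [-10.246 -32.667  -3.531]
273 258 [-10.406 -38.272  -3.364]
292 258 [-10.223 -37.917   5.251]
273 270 [-10.006 -48.816  -3.057]
273 285 [-10.617 -61.84   -2.666]
7.0667
```

View pics/w3c.png

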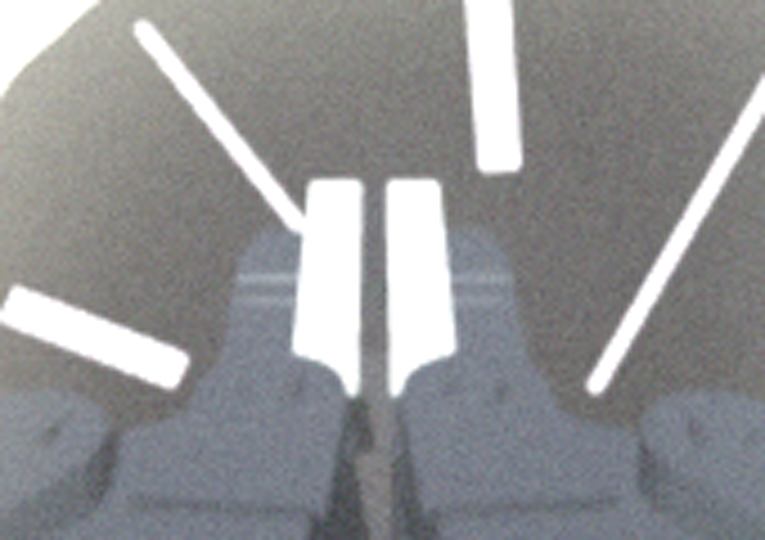

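Wrist depth puts the tips about 29 mm behind the TCP, and the side view puts them at z≈110. Both say the stated +11 mm is out by about 40 mm, so I'll trust the measurement. Contact should come near TCP z≈45 and must be felt. I'll go down 22 mm, then step.

```bash
python3 -m pendant '[{"dx":0,"dy":0.5,"dz":0,"rx":0,"ry":0,"rz":0,"gripper":0},{"dx":0,"dy":1.0,"dz":0,"rx":0,"ry":0,"rz":0,"gripper":0},{"dx":0,"dy":1.5,"dz":0,"rx":0,"ry":0,"rz":0,"gripper":0},{"dx":0,"dy":1.9,"dz":0,"rx":0,"ry":0,"rz":0,"gripper":0},{"dx":0,"dy":2.2,"dz":0,"rx":0,"ry":0,"rz":0,"gripper":0},{"dx":0,"dy":2.2,"dz":0,"rx":0,"ry":0,"rz":0,"gripper":0},{"dx":0,"dy":2.2,"dz":0,"rx":0,"ry":0,"rz":0,"gripper":0}]'
python3 - <<'E'
from h import *
d=save('side','s4.png'); a=d['color'][140:240,200:310].astype(float); a=np.clip(a*4,0,255).astype(np.uint8); cv2.imwrite('pics/s4d.png',cv2.resize(a,None,fx=5,fy=5,interpolation=cv2.INTER_CUBIC))
E
```

```text
t: 7.65
ee_pos: [512.4, 171.8, 60.2]
eef_rot: [-90.0, -0.0, -101.1]
contact_force: [0.1, 0.3, -0.2]
gripper_width: 0.1
```

View pics/s4d.png

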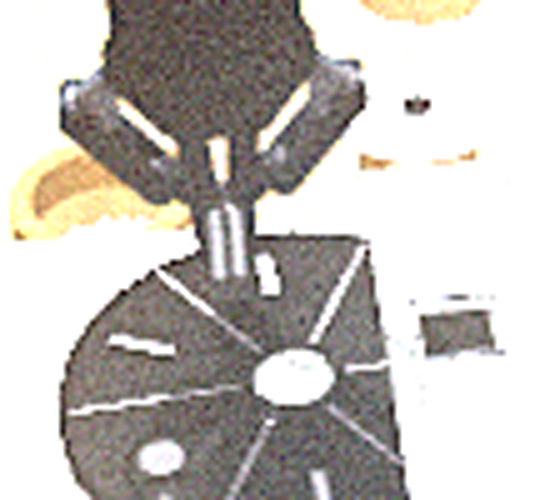

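```bash
python3 -m pendant '[{"dx":0,"dy":0.1,"dz":0,"rx":0,"ry":0,"rz":0,"gripper":0},{"dx":0,"dy":0.2,"dz":0,"rx":0,"ry":0,"rz":0,"gripper":0},{"dx":0,"dy":0.2,"dz":0,"rx":0,"ry":0,"rz":0,"gripper":0}]'
```

```text
t: 7.95
ee_pos: [512.6, 171.9, 58.5]
eef_rot: [-90.0, 0.0, -101.1]
contact_force: [-0.7, 0.1, -0.1]
gripper_width: -0.0
```

```bash
python3 -m pendant '[{"dx":0,"dy":0.1,"dz":0,"rx":0,"ry":0,"rz":0,"gripper":0},{"dx":0,"dy":0.1,"dz":0,"rx":0,"ry":0,"rz":0,"gripper":0},{"dx":0,"dy":0.1,"dz":0,"rx":0,"ry":0,"rz":0,"gripper":0}]'
```

```text
t: 8.2
ee_pos: [512.6, 171.9, 57.5]
eef_rot: [-90.0, 0.0, -101.1]
contact_force: [-0.2, -0.4, -0.1]
gripper_width: -0.0
```

```bash
python3 -m pendant '[{"dx":0,"dy":0.1,"dz":0,"rx":0,"ry":0,"rz":0,"gripper":0},{"dx":0,"dy":0.1,"dz":0,"rx":0,"ry":0,"rz":0,"gripper":0},{"dx":0,"dy":0.1,"dz":0,"rx":0,"ry":0,"rz":0,"gripper":0}]'
```

```text
t: 8.45
ee_pos: [512.6, 171.9, 56.5]
eef_rot: [-90.0, -0.0, -101.1]
contact_force: [0.4, -0.7, 0.3]
gripper_width: 0.0
```

```bash
python3 -m pendant '[{"dx":0,"dy":0.1,"dz":0,"rx":0,"ry":0,"rz":0,"gripper":0},{"dx":0,"dy":0.1,"dz":0,"rx":0,"ry":0,"rz":0,"gripper":0},{"dx":0,"dy":0.1,"dz":0,"rx":0,"ry":0,"rz":0,"gripper":0}]'
```

```text
t: 8.7
ee_pos: [512.5, 171.9, 55.4]
eef_rot: [-90.0, -0.0, -101.1]
contact_force: [-0.6, -0.5, 0.1]
gripper_width: 0.2
```

```bash
python3 -m pendant '[{"dx":0,"dy":0.1,"dz":0,"rx":0,"ry":0,"rz":0,"gripper":0},{"dx":0,"dy":0.1,"dz":0,"rx":0,"ry":0,"rz":0,"gripper":0},{"dx":0,"dy":0.1,"dz":0,"rx":0,"ry":0,"rz":0,"gripper":0}]'
```

```text
t: 8.95
ee_pos: [512.5, 171.9, 54.5]
eef_rot: [-90.0, -0.0, -101.1]
contact_force: [0.7, -0.1, -0.5]
gripper_width: 0.2
```

```bash
python3 -m pendant '[{"dx":0,"dy":0.1,"dz":0,"rx":0,"ry":0,"rz":0,"gripper":0},{"dx":0,"dy":0.1,"dz":0,"rx":0,"ry":0,"rz":0,"gripper":0},{"dx":0,"dy":0.1,"dz":0,"rx":0,"ry":0,"rz":0,"gripper":0}]'
```

```text
t: 9.2
ee_pos: [512.5, 171.9, 53.4]
eef_rot: [-90.0, -0.0, -101.1]
contact_force: [0.7, 0.1, -0.4]
gripper_width: -0.1
```

```bash
python3 -m pendant '[{"dx":0,"dy":0.1,"dz":0,"rx":0,"ry":0,"rz":0,"gripper":0},{"dx":0,"dy":0.1,"dz":0,"rx":0,"ry":0,"rz":0,"gripper":0},{"dx":0,"dy":0.1,"dz":0,"rx":0,"ry":0,"rz":0,"gripper":0}]'
```

```text
t: 9.45
ee_pos: [512.5, 171.9, 52.4]
eef_rot: [-90.0, -0.0, -101.1]
contact_force: [1.1, 0.4, -0.2]
gripper_width: -0.1
```

```bash
python3 -m pendant '[{"dx":0,"dy":0.1,"dz":0,"rx":0,"ry":0,"rz":0,"gripper":0},{"dx":0,"dy":0.1,"dz":0,"rx":0,"ry":0,"rz":0,"gripper":0},{"dx":0,"dy":0.1,"dz":0,"rx":0,"ry":0,"rz":0,"gripper":0}]'
```

```text
t: 9.7
ee_pos: [512.5, 171.9, 51.4]
eef_rot: [-90.0, -0.0, -101.1]
contact_force: [0.0, -0.5, 0.5]
gripper_width: -0.2
```

```bash
python3 -m pendant '[{"dx":0,"dy":0.1,"dz":0,"rx":0,"ry":0,"rz":0,"gripper":0},{"dx":0,"dy":0.1,"dz":0,"rx":0,"ry":0,"rz":0,"gripper":0},{"dx":0,"dy":0.1,"dz":0,"rx":0,"ry":0,"rz":0,"gripper":0}]'
```

```text
t: 9.95
ee_pos: [512.5, 171.9, 50.4]
eef_rot: [-90.0, -0.0, -101.1]
contact_force: [-0.1, -0.3, 0.5]
gripper_width: 0.0
```

```bash
python3 -m pendant '[{"dx":0,"dy":0.1,"dz":0,"rx":0,"ry":0,"rz":0,"gripper":0},{"dx":0,"dy":0.1,"dz":0,"rx":0,"ry":0,"rz":0,"gripper":0},{"dx":0,"dy":0.1,"dz":0,"rx":0,"ry":0,"rz":0,"gripper":0}]'
```

```text
t: 10.2
ee_pos: [512.5, 171.9, 49.5]
eef_rot: [-90.0, 0.0, -101.1]
contact_force: [-0.2, 0.4, 0.2]
gripper_width: -0.0
```

```bash
python3 -m pendant '[{"dx":0,"dy":0.1,"dz":0,"rx":0,"ry":0,"rz":0,"gripper":0},{"dx":0,"dy":0.1,"dz":0,"rx":0,"ry":0,"rz":0,"gripper":0},{"dx":0,"dy":0.1,"dz":0,"rx":0,"ry":0,"rz":0,"gripper":0}]'
```

```text
t: 10.45
ee_pos: [512.5, 171.9, 48.4]
eef_rot: [-90.0, -0.0, -101.1]
contact_force: [0.1, 0.2, 0.9]
gripper_width: 0.1
```

```bash
python3 -m pendant '[{"dx":0,"dy":0.1,"dz":0,"rx":0,"ry":0,"rz":0,"gripper":0},{"dx":0,"dy":0.1,"dz":0,"rx":0,"ry":0,"rz":0,"gripper":0},{"dx":0,"dy":0.1,"dz":0,"rx":0,"ry":0,"rz":0,"gripper":0}]'
```

```text
t: 10.7
ee_pos: [512.5, 171.9, 47.4]
eef_rot: [-90.0, -0.0, -101.1]
contact_force: [0.7, -0.2, 0.3]
gripper_width: 0.1
```

```bash
python3 -m pendant '[{"dx":0,"dy":0.05,"dz":0,"rx":0,"ry":0,"rz":0,"gripper":0},{"dx":0,"dy":0.05,"dz":0,"rx":0,"ry":0,"rz":0,"gripper":0},{"dx":0,"dy":0.05,"dz":0,"rx":0,"ry":0,"rz":0,"gripper":0}]'
```

```text
t: 10.95
ee_pos: [512.5, 171.9, 47.0]
eef_rot: [-90.0, -0.0, -101.1]
contact_force: [-0.6, -0.1, -0.8]
gripper_width: -0.3
```

```bash
python3 -m pendant '[{"dx":0,"dy":0.1,"dz":0,"rx":0,"ry":0,"rz":0,"gripper":0},{"dx":0,"dy":0.1,"dz":0,"rx":0,"ry":0,"rz":0,"gripper":0},{"dx":0,"dy":0.1,"dz":0,"rx":0,"ry":0,"rz":0,"gripper":0}]'
```

```text
t: 11.2
ee_pos: [512.7, 172.0, 46.1]
eef_rot: [-90.0, 0.0, -101.1]
contact_force: [-1.2, 0.8, 2.2]
gripper_width: 0.2
```

```bash
python3 -m pendant '[{"dx":0,"dy":0.05,"dz":0,"rx":0,"ry":0,"rz":0,"gripper":0},{"dx":0,"dy":0.05,"dz":0,"rx":0,"ry":0,"rz":0,"gripper":0},{"dx":0,"dy":0.05,"dz":0,"rx":0,"ry":0,"rz":0,"gripper":0}]'
```

```text
t: 11.45
ee_pos: [512.7, 172.2, 45.7]
eef_rot: [-90.0, 0.0, -101.1]
contact_force: [-0.6, 2.4, 4.5]
gripper_width: 0.2
```

Contact is felt at TCP z≈46. I'll build up the pressure gradually.

```bash
python3 -m pendant '[{"dx":0,"dy":0.07,"dz":0,"rx":0,"ry":0,"rz":0,"gripper":0},{"dx":0,"dy":0.07,"dz":0,"rx":0,"ry":0,"rz":0,"gripper":0},{"dx":0,"dy":0.07,"dz":0,"rx":0,"ry":0,"rz":0,"gripper":0}]'
```

```text
t: 11.7
ee_pos: [512.8, 172.3, 45.1]
eef_rot: [-90.0, 0.1, -101.1]
contact_force: [-1.4, 2.9, 5.9]
gripper_width: 0.0
```

```bash
python3 -m pendant '[{"dx":0,"dy":0.06,"dz":0,"rx":0,"ry":0,"rz":0,"gripper":0},{"dx":0,"dy":0.06,"dz":0,"rx":0,"ry":0,"rz":0,"gripper":0},{"dx":0,"dy":0.06,"dz":0,"rx":0,"ry":0,"rz":0,"gripper":0}]'
```

```text
t: 11.95
ee_pos: [512.9, 172.5, 44.6]
eef_rot: [-90.0, 0.1, -101.1]
contact_force: [-2.1, 3.3, 8.3]
gripper_width: 0.2
```

```bash
python3 -m pendant '[{"dx":0,"dy":0.07,"dz":0,"rx":0,"ry":0,"rz":0,"gripper":0},{"dx":0,"dy":0.13,"dz":0,"rx":0,"ry":0,"rz":0,"gripper":0},{"dx":0,"dy":0.13,"dz":0,"rx":0,"ry":0,"rz":0,"gripper":0}]'
```

```text
t: 12.2
ee_pos: [513.0, 172.9, 43.6]
eef_rot: [-90.0, 0.1, -101.1]
contact_force: [-2.0, 4.7, 10.6]
gripper_width: 0.5
```

Run:
```python
import numpy as np
# tool dx=-unit y, dz=unit x ; arc about axis r=65 start 110 (x-22,y61)
a0=110
for s in range(10,150,10):
    a=np.radians(a0+s); b=np.radians(a0)
    print(a0+s,'dx %.2f dz %.2f'%(-6.5*(np.sin(a)-np.sin(b)),6.5*(np.cos(a)-np.cos(b))))
x=np.array([.981,-.1925]);y=np.array([.1925,.981])
d=np.array([512.7,172.0])-[522.3,107.2]; print(d@x,d@y,np.degrees(np.arctan2(d@y,d@x)),np.hypot(*d))
```

```text
120 dx 0.48 dz -1.03
130 dx 1.13 dz -1.95
140 dx 1.93 dz -2.76
150 dx 2.86 dz -3.41
160 dx 3.88 dz -3.88
170 dx 4.98 dz -4.18
180 dx 6.11 dz -4.28
190 dx 7.24 dz -4.18
200 dx 8.33 dz -3.88
210 dx 9.36 dz -3.41
220 dx 10.29 dz -2.76
230 dx 11.09 dz -1.95
240 dx 11.74 dz -1.03
250 dx 12.22 dz 0.00
-21.89159999999991 61.72080000000001 109.52896284571385 65.50725150698965
```

```bash
python3 -m pendant '[{"dx":0.1,"dy":0.04,"dz":-0.26,"rx":0,"ry":0,"rz":0,"gripper":0},{"dx":0.22,"dy":0.06,"dz":-0.52,"rx":0,"ry":0,"rz":0,"gripper":0},{"dx":0.35,"dy":0.06,"dz":-0.78,"rx":0,"ry":0,"rz":0,"gripper":0},{"dx":0.48,"dy":0.06,"dz":-1.03,"rx":0,"ry":0,"rz":0,"gripper":0},{"dx":0.48,"dy":0.06,"dz":-1.03,"rx":0,"ry":0,"rz":0,"gripper":0}]'
python3 - <<'E'
from h import *
print(readout.get_obs()['contact_force']); d=save('side','s5.png'); a=d['color'][160:280,200:320]; cv2.imwrite('pics/s5c.png',cv2.resize(a,None,fx=4,fy=4,interpolation=cv2.INTER_CUBIC))
E
```

```text
t: 12.62
ee_pos: [503.4, 169.9, 43.6]
eef_rot: [-89.8, 0.1, -101.1]
contact_force: [2.3, 4.5, 10.0]
gripper_width: -0.4
[ 2.32   4.499 10.012]
```

View pics/s5c.png

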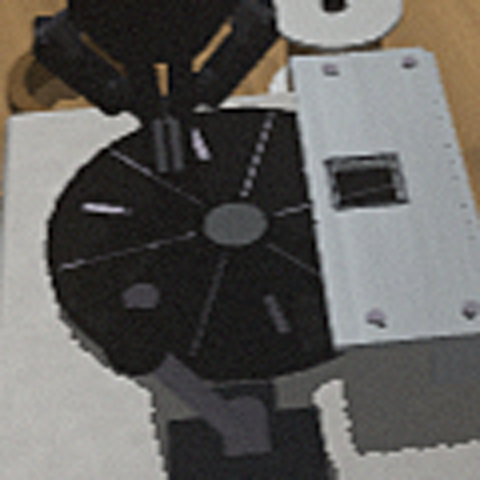

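```bash
python3 -m pendant '[{"dx":0.12,"dy":0.03,"dz":-0.2,"rx":0,"ry":0,"rz":0,"gripper":0},{"dx":0.24,"dy":0.05,"dz":-0.38,"rx":0,"ry":0,"rz":0,"gripper":0},{"dx":0.51,"dy":0.06,"dz":-0.75,"rx":0,"ry":0,"rz":0,"gripper":0},{"dx":0.8,"dy":0.06,"dz":-1.1,"rx":0,"ry":0,"rz":0,"gripper":0},{"dx":1.11,"dy":0.06,"dz":-1.43,"rx":0,"ry":0,"rz":0,"gripper":0},{"dx":1.45,"dy":0.06,"dz":-1.73,"rx":0,"ry":0,"rz":0,"gripper":0}]'
```

```text
t: 13.17
ee_pos: [484.2, 158.8, 43.1]
eef_rot: [-89.7, 0.1, -101.1]
contact_force: [3.5, 4.5, 11.1]
gripper_width: -0.0
```

```bash
python3 -m pendant '[{"dx":0.36,"dy":0.02,"dz":-0.28,"rx":0,"ry":0,"rz":0,"gripper":0},{"dx":0.73,"dy":0.03,"dz":-0.53,"rx":0,"ry":0,"rz":0,"gripper":0},{"dx":1.13,"dy":0.03,"dz":-0.76,"rx":0,"ry":0,"rz":0,"gripper":0},{"dx":1.53,"dy":0.03,"dz":-0.96,"rx":0,"ry":0,"rz":0,"gripper":0},{"dx":1.96,"dy":0.03,"dz":-1.13,"rx":0,"ry":0,"rz":0,"gripper":0},{"dx":2.39,"dy":0.03,"dz":-1.27,"rx":0,"ry":0,"rz":0,"gripper":0},{"dx":2.83,"dy":0.03,"dz":-1.38,"rx":0,"ry":0,"rz":0,"gripper":0}]'
python3 - <<'E'
from h import *
print(readout.get_obs()['contact_force']); d=save('side','s6.png'); a=d['color'][160:280,200:320]; cv2.imwrite('pics/s6c.png',cv2.resize(a,None,fx=4,fy=4,interpolation=cv2.INTER_CUBIC))
E
```

```text
t: 13.75
ee_pos: [464.9, 133.7, 42.6]
eef_rot: [-89.8, 0.1, -101.1]
contact_force: [2.3, 3.6, 11.1]
gripper_width: -0.3
[ 2.284  3.632 11.061]
```

View pics/s6c.png

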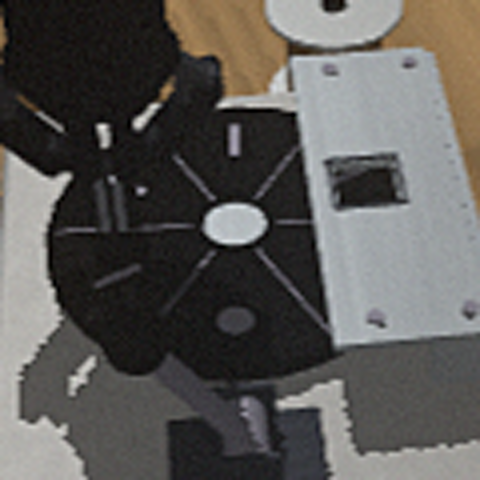

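```bash
cat >> h.py <<'E'
def ang(d,hub,dot,z=75):
    v=(cast(d,*dot,z)-cast(d,*hub,z))[:2]; return np.degrees(np.arctan2(v[1],v[0]))+11.1, np.hypot(*v)
E
python3 - <<'E'
from h import *
for f,h,dd in [('side0',(258.3,215.2),(231.7,231.2)),('s5',(258.6,215.8),(235.1,233.9)),('s6',(258.6,215.8),(258.9,239.8))]:
    print(f,ang(np.load(f'pics/{f}.png.npz'),h,dd))
E
```

```text
side0 (np.float64(-144.88122811522348), np.float64(67.76446242964911))
s5 (np.float64(-137.49168145492143), np.float64(67.15758148660075))
s6 (np.float64(-93.9574593945332), np.float64(67.29183260187615))
```

```bash
python3 -m pendant '[{"dx":0.45,"dy":0.02,"dz":-0.08,"rx":0,"ry":0,"rz":0,"gripper":0},{"dx":0.9,"dy":0.02,"dz":-0.13,"rx":0,"ry":0,"rz":0,"gripper":0},{"dx":1.35,"dy":0.02,"dz":-0.14,"rx":0,"ry":0,"rz":0,"gripper":0},{"dx":1.8,"dy":0.02,"dz":-0.13,"rx":0,"ry":0,"rz":0,"gripper":0},{"dx":2.26,"dy":0.02,"dz":-0.08,"rx":0,"ry":0,"rz":0,"gripper":0},{"dx":2.7,"dy":0.02,"dz":0,"rx":0,"ry":0,"rz":0,"gripper":0},{"dx":3.14,"dy":0.02,"dz":0.11,"rx":0,"ry":0,"rz":0,"gripper":0},{"dx":3.57,"dy":0.02,"dz":0.25,"rx":0,"ry":0,"rz":0,"gripper":0}]'
```

```text
t: 14.47
ee_pos: [459.6, 98.1, 42.2]
eef_rot: [-89.9, 0.1, -101.1]
contact_force: [-0.0, 4.9, 12.3]
gripper_width: 0.1
```

```bash
python3 -m pendant '[{"dx":0.42,"dy":0,"dz":0.17,"rx":0,"ry":0,"rz":0,"gripper":0},{"dx":0.83,"dy":0,"dz":0.37,"rx":0,"ry":0,"rz":0,"gripper":0},{"dx":1.22,"dy":0,"dz":0.6,"rx":0,"ry":0,"rz":0,"gripper":0},{"dx":1.6,"dy":0,"dz":0.85,"rx":0,"ry":0,"rz":0,"gripper":0},{"dx":1.96,"dy":0,"dz":1.13,"rx":0,"ry":0,"rz":0,"gripper":0},{"dx":2.29,"dy":0,"dz":1.43,"rx":0,"ry":0,"rz":0,"gripper":0},{"dx":2.61,"dy":0,"dz":1.76,"rx":0,"ry":0,"rz":0,"gripper":0},{"dx":2.9,"dy":0,"dz":2.11,"rx":0,"ry":0,"rz":0,"gripper":0}]'
python3 - <<'E'
from h import *
o=readout.get_obs();print(o['t'],o['contact_force']); d=save('side','s7.png'); a=d['color'][130:280,190:330]; cv2.imwrite('pics/s7c.png',cv2.resize(a,None,fx=4,fy=4,interpolation=cv2.INTER_CUBIC))
E
```

```text
t: 15.13
ee_pos: [473.6, 65.2, 41.9]
eef_rot: [-90.0, 0.0, -101.1]
contact_force: [-2.8, 2.6, 13.6]
gripper_width: 0.2
15.1333 [-2.752  2.617 13.558]
```

View pics/s7c.png

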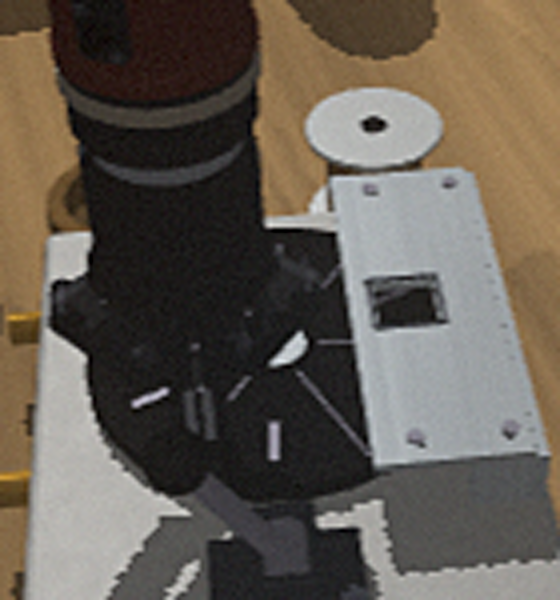

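Run:
```python
from h import *
S=np.load('pics/s3.png.npz')
x=np.array([.981,-.1925]);y=np.array([.1925,.981])
for u,v in [(258,168),(256,170),(254,171),(262,165),(268,158),(271,152),(250,172),(272,147)]:
  p=dpt(S,u,v); d=p[:2]-[512.6,171.9]; print(u,v,'x off %.0f y off %.0f above tip %.0f'%(d@x,d@y,p[2]-111))
for p in [(227.4,229.1),(258.1,239.6)]: print(ang(S,(258.6,215.8),p))
```

```text
258 168 x off 30 y off -12 above tip 45
256 170 x off 33 y off 195 above tip -112
254 171 x off 27 y off 192 above tip -113
262 165 x off 38 y off -15 above tip 54
268 158 x off 51 y off -13 above tip 68
271 152 x off 57 y off -15 above tip 83
250 172 x off 13 y off -12 above tip 37
272 147 x off 60 y off -7 above tip 89
(np.float64(-154.82620705404756), np.float64(70.92445863934564))
(np.float64(-95.27277978295433), np.float64(66.68925994501093))
```

```bash
python3 -m pendant '[{"dx":0.27,"dy":-0.01,"dz":0.37,"rx":0,"ry":0,"rz":0,"gripper":0},{"dx":0.51,"dy":-0.02,"dz":0.75,"rx":0,"ry":0,"rz":0,"gripper":0},{"dx":0.72,"dy":-0.02,"dz":1.15,"rx":0,"ry":0,"rz":0,"gripper":0},{"dx":0.9,"dy":-0.02,"dz":1.57,"rx":0,"ry":0,"rz":0,"gripper":0},{"dx":1.06,"dy":-0.02,"dz":1.99,"rx":0,"ry":0,"rz":0,"gripper":0},{"dx":1.18,"dy":-0.02,"dz":2.43,"rx":0,"ry":0,"rz":0,"gripper":0}]'
python3 - <<'E'
from h import *
o=readout.get_obs();print(o['t'],o['contact_force']); d=save('side','s8.png'); a=d['color'][130:280,190:330]; cv2.imwrite('pics/s8c.png',cv2.resize(a,None,fx=4,fy=4,interpolation=cv2.INTER_CUBIC))
E
```

```text
t: 15.68
ee_pos: [494.9, 48.6, 42.0]
eef_rot: [-90.0, -0.0, -101.1]
contact_force: [-4.7, 0.2, 12.3]
gripper_width: 0.1
15.6833 [-4.659  0.236 12.346]
```

View pics/s8c.png

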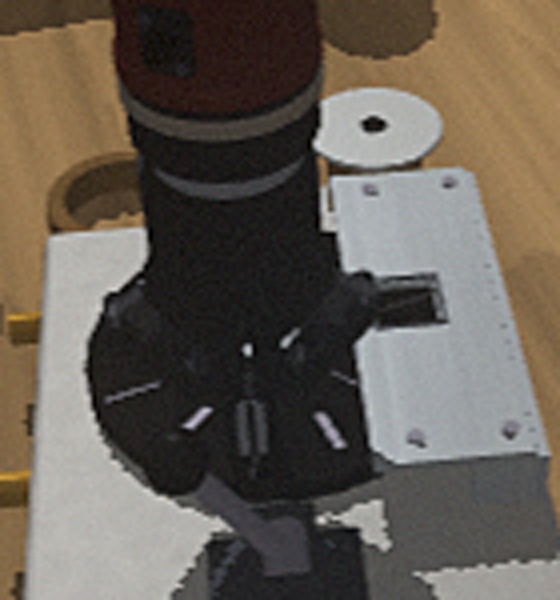

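Run:
```python
from h import *
S=np.load('pics/s8.png.npz')
for p in [(271.9,237.1),(239.1,234.1)]: print(ang(S,(258.6,215.8),p))
```

```text
(np.float64(-71.76013790996113), np.float64(66.63616451838992))
(np.float64(-131.67045573599427), np.float64(62.83994564360776))
```

```bash
python3 -m pendant '[{"dx":0.05,"dy":0,"dz":0.22,"rx":0,"ry":0,"rz":0,"gripper":0},{"dx":0.09,"dy":0,"dz":0.44,"rx":0,"ry":0,"rz":0,"gripper":0},{"dx":0.13,"dy":0,"dz":0.67,"rx":0,"ry":0,"rz":0,"gripper":0},{"dx":0.16,"dy":0,"dz":0.89,"rx":0,"ry":0,"rz":0,"gripper":0},{"dx":0.18,"dy":0,"dz":1.12,"rx":0,"ry":0,"rz":0,"gripper":0},{"dx":0.19,"dy":0,"dz":1.35,"rx":0,"ry":0,"rz":0,"gripper":0},{"dx":0.19,"dy":0,"dz":1.35,"rx":0,"ry":0,"rz":0,"gripper":0}]'
python3 - <<'E'
from h import *
o=readout.get_obs();print(o['t'],o['contact_force']); d=save('side','s9.png'); a=d['color'][130:280,190:330]; cv2.imwrite('pics/s9c.png',cv2.resize(a,None,fx=4,fy=4,interpolation=cv2.INTER_CUBIC))
E
```

```text
t: 16.32
ee_pos: [508.2, 44.0, 42.0]
eef_rot: [-90.0, -0.0, -101.1]
contact_force: [-4.2, 0.4, 12.5]
gripper_width: 0.0
16.3167 [-4.16   0.386 12.463]
```

View pics/s9c.png

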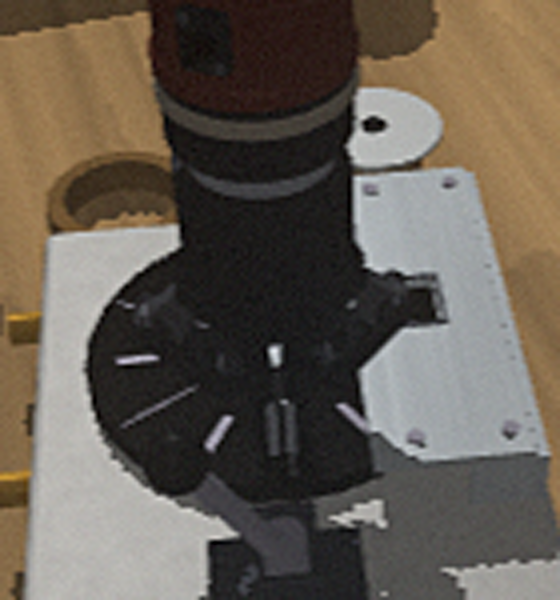

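```bash
python3 -m pendant '[{"dx":0,"dy":-0.1,"dz":0,"rx":0,"ry":0,"rz":0,"gripper":0},{"dx":0,"dy":-0.4,"dz":0,"rx":0,"ry":0,"rz":0,"gripper":0},{"dx":0,"dy":-1,"dz":0,"rx":0,"ry":0,"rz":0,"gripper":0},{"dx":0,"dy":-3,"dz":0,"rx":0,"ry":0,"rz":0,"gripper":0},{"dx":0,"dy":-6,"dz":0,"rx":0,"ry":0,"rz":0,"gripper":0},{"dx":0,"dy":-9,"dz":-2,"rx":0,"ry":0,"rz":0,"gripper":0},{"dx":0,"dy":-12,"dz":-4,"rx":0,"ry":0,"rz":0,"gripper":0},{"dx":0,"dy":-15,"dz":-6,"rx":0,"ry":0,"rz":0,"gripper":0},{"dx":0,"dy":-16,"dz":-8,"rx":0,"ry":0,"rz":0,"gripper":0},{"dx":0,"dy":-16,"dz":-9,"rx":0,"ry":0,"rz":0,"gripper":0},{"dx":0,"dy":-16,"dz":-9,"rx":0,"ry":0,"rz":0,"gripper":0}]'
python3 - <<'E'
from h import *
o=readout.get_obs();print(o['t'],o['contact_force']); d=save('side','s10.png'); a=d['color'][130:280,190:330]; cv2.imwrite('pics/s10c.png',cv2.resize(a,None,fx=4,fy=4,interpolation=cv2.INTER_CUBIC))
d=save('top','t10.png'); a=d['color'][150:330,160:400]; cv2.imwrite('pics/t10c.png',cv2.resize(a,None,fx=3.3,fy=3.3,interpolation=cv2.INTER_CUBIC))
E
```

```text
t: 17.28
ee_pos: [418.2, 61.9, 201.7]
eef_rot: [-90.0, -0.0, -101.1]
contact_force: [0.2, -0.6, -0.1]
gripper_width: -0.4
17.2833 [ 0.173 -0.603 -0.111]
```

View pics/s10c.png

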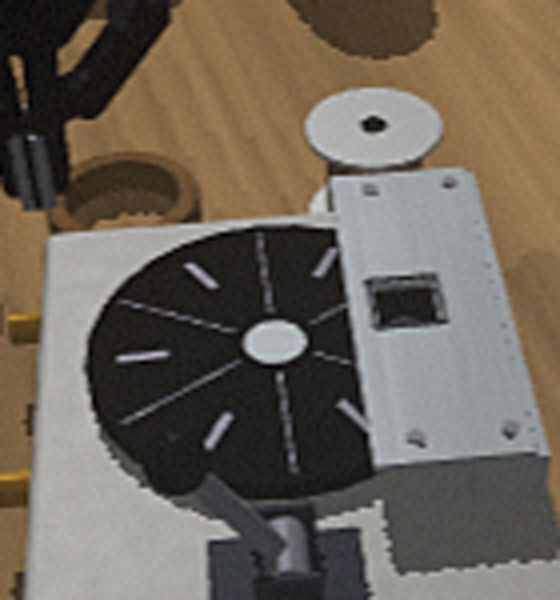

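View pics/t10c.png

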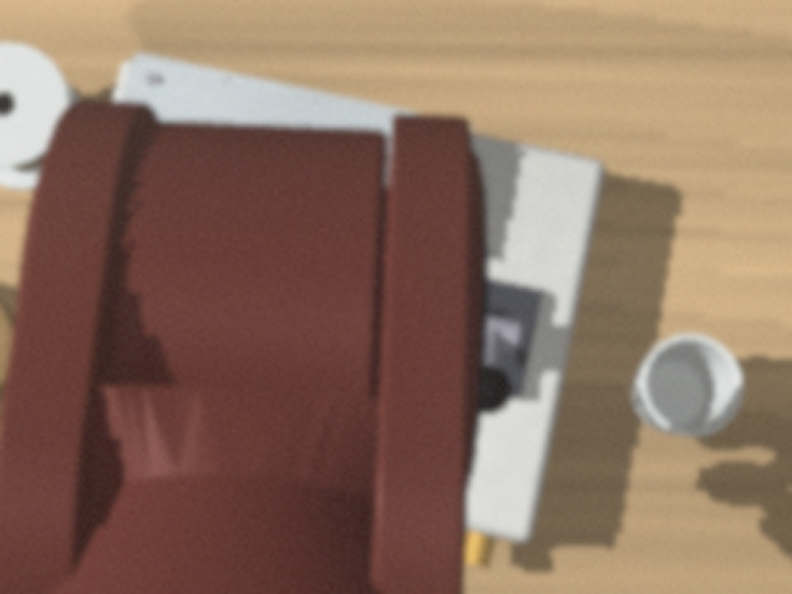

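Run:
```python
from h import *
S=np.load('pics/s10.png.npz')
for p,t in [((225.4,218.6),180),((240.6,198.6),120),((270.9,195.1),60),((244.4,237.4),-120),((278.1,233.9),-60)]:
  a,r=ang(S,(258.4,215.0),p); print((a-t+180)%360-180,r)
a=S['color'][190:220,270:315].astype(float); cv2.imwrite('pics/win10.png',cv2.resize(np.clip(a*2,0,255).astype(np.uint8),None,fx=12,fy=12,interpolation=cv2.INTER_CUBIC))
o=readout.get_obs();d=save('wrist','w10.png')
```

```text
1.5920644706557425 67.48074879565132
1.064330589435201 65.97536702187871
1.849520642829873 67.49159846875939
1.9576327286857236 67.52324605133309
0.016944907696540668 67.87075662146796
```

View pics/win10.png

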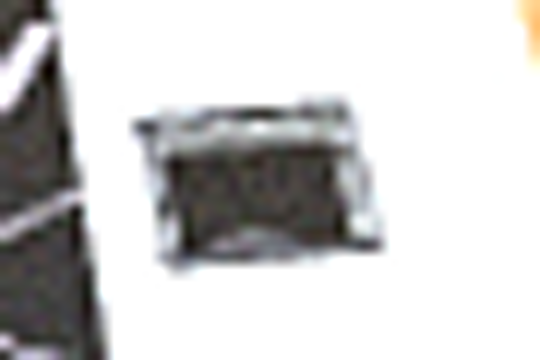

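View pics/w10.png

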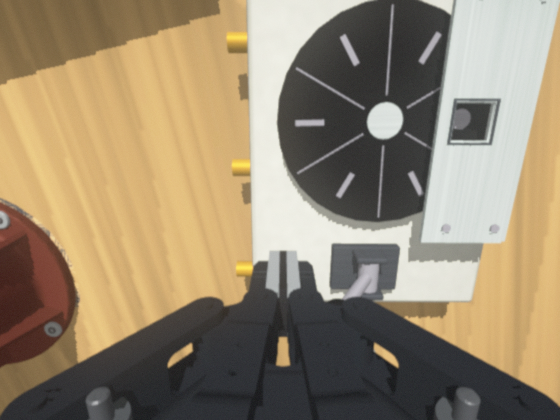

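Run:
```python
from h import *
d=np.load('pics/w10.png.npz'); o=readout.get_obs(); print(o['t'],o['ee_pos'])
c=lambda u,v,z:wcast(o,d,u,v,z)[:2]
h=c(385,121,75)
for n,p,t in [('op',(309.5,123),180),('b120',(350,50),120),('b60',(430,48),60),('b-120',(345.5,185),-120),('b-60',(415.5,183),-60),('dot',(461,118),0)]:
  v=c(*p,75)-h; print(n,(np.degrees(np.arctan2(v[1],v[0]))+11.1-t+180)%360-180,np.hypot(*v))
e=c(461,10,94)-c(423,242,94); print('bridge edge yaw',np.degrees(np.arctan2(e[1],e[0]))-90, np.hypot(*e))
print('win',c(474,121,94),'hub',h)
cv2.imwrite('pics/w10c.png',cv2.resize(d['color'][80:260,380:560],None,fx=4,fy=4,interpolation=cv2.INTER_CUBIC)[:600])
```

```text
17.4333 [419.864  61.504 200.544]
op 1.373408290058478 67.70231712903848
b120 1.120680327662626 67.547756759297
b60 1.3742021487654767 67.473233356531
b-120 1.3398808949026488 66.90858723684379
b-60 1.0762653076915285 66.3877377800918
dot 2.094892107328377 67.75300735736528
bridge edge yaw -12.388027449240198 191.57010758427444
win [590.959  94.876] hub [523.446 107.661]
```

View pics/w10c.png

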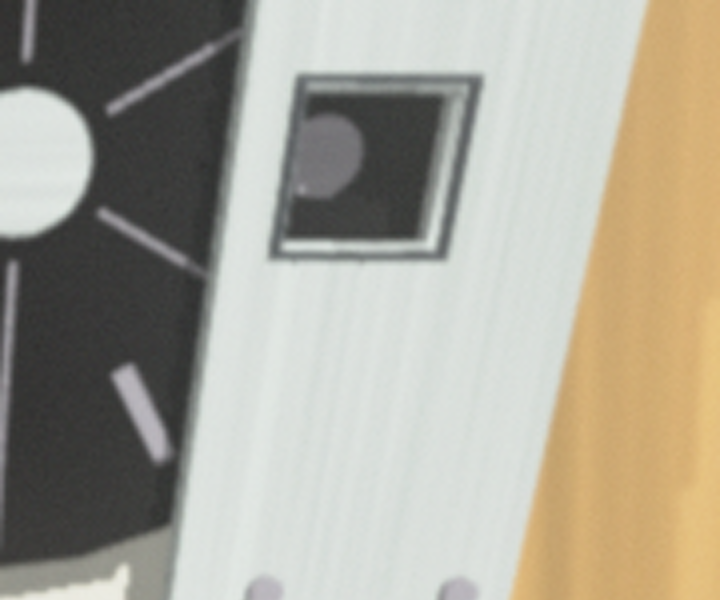

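The wheel is right. In the wrist crop the whole dot disc shows in the window, clipped only by the slanted view. The bars put the wheel error at about +1.3° in both cameras, against a limit of 5.2°. The hand is off the wheel with zero force. Now I'll move behind the lever ball, on its -x side at unit (-88,-150).

```bash
python3 -m pendant '[{"dx":3,"dy":0,"dz":0,"rx":0,"ry":0,"rz":0,"gripper":0},{"dx":6,"dy":0,"dz":0,"rx":0,"ry":0,"rz":0,"gripper":0},{"dx":8,"dy":0,"dz":0,"rx":0,"ry":0,"rz":0,"gripper":0},{"dx":8.5,"dy":0,"dz":0,"rx":0,"ry":0,"rz":0,"gripper":0},{"dx":8.5,"dy":2,"dz":0,"rx":0,"ry":0,"rz":0,"gripper":0},{"dx":8.5,"dy":4,"dz":0,"rx":0,"ry":0,"rz":0,"gripper":0},{"dx":8.5,"dy":6,"dz":0,"rx":0,"ry":0,"rz":0,"gripper":0},{"dx":8.5,"dy":7.5,"dz":0,"rx":0,"ry":0,"rz":0,"gripper":0},{"dx":8.5,"dy":8.3,"dz":0,"rx":0,"ry":0,"rz":0,"gripper":0},{"dx":8.5,"dy":8.3,"dz":0,"rx":0,"ry":0,"rz":0,"gripper":0},{"dx":8.5,"dy":8.3,"dz":0,"rx":0,"ry":0,"rz":0,"gripper":0}]'
python3 - <<'E'
from h import *
o=readout.get_obs();print(o['t'],o['contact_force'],o['ee_pos']); d=save('side','s11.png'); cv2.imwrite('pics/s11c.png',cv2.resize(d['color'][120:340,140:345],None,fx=2.7,fy=2.7))
d=save('wrist','w11.png')
E
```

```text
t: 18.35
ee_pos: [403.3, -21.6, 118.2]
eef_rot: [-90.1, 0.0, -101.1]
contact_force: [-0.6, 0.4, 0.6]
gripper_width: -0.2
18.35 [-0.558  0.37   0.611] [403.269 -21.568 118.184]
```

View pics/s11c.png

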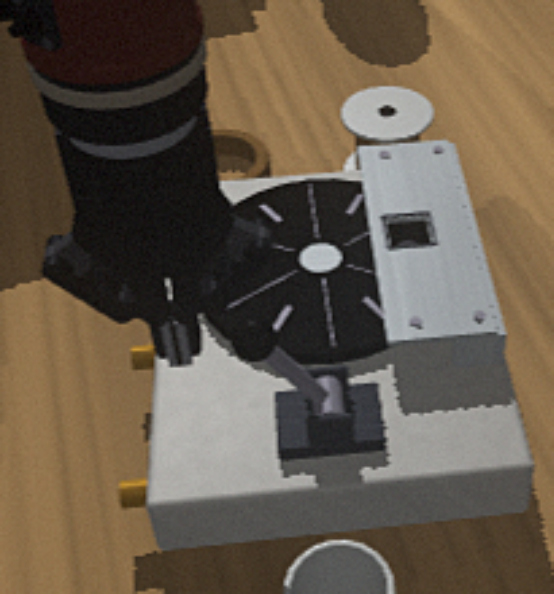

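View pics/w11.png

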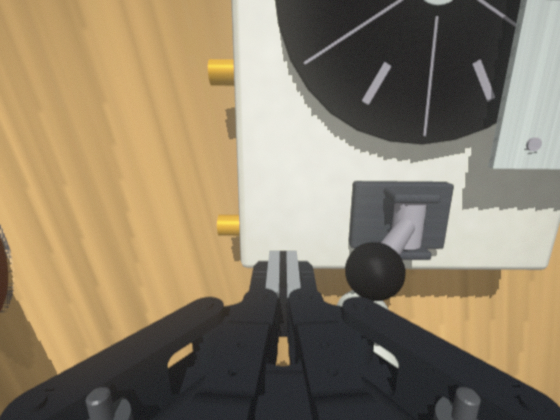

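Run:
```python
from h import *
d=np.load('pics/w11.png.npz'); o=readout.get_obs(); H=d['hand_eye'];K=d['K']
p=wcast(o,d,376,270,152); print('ball',p,o['ee_pos'])
M=R.from_euler('xyz',o['eef_rot'],degrees=True).as_matrix(); print('in tool',M.T@(p-o['ee_pos']))
for u,v in [(376,270),(376,262),(258,262),(306,262)]:
  z=d['depth'][v,u]; print(u,v,H[:3,:3]@(np.array([(u-K[0,2])/K[0,0],(v-K[1,2])/K[1,1],1])*z)+H[:3,3])
```

```text
ball [448.915 -29.105 152.   ] [403.979 -21.757 119.016]
in tool [ -1.448 -32.943  45.54 ]
376 270 [ -7.51  -44.247  41.832]
376 262 [-10.295 -42.111  42.197]
258 262 [ -6.637 -34.754 -10.512]
306 262 [ -6.562 -34.652  11.913]
```

```bash
python3 -m pendant '[{"dx":0,"dy":0,"dz":0.6,"rx":0,"ry":0,"rz":0,"gripper":0},{"dx":0,"dy":0,"dz":1.2,"rx":0,"ry":0,"rz":0,"gripper":0},{"dx":0,"dy":-0.1,"dz":1.8,"rx":0,"ry":0,"rz":0,"gripper":0},{"dx":0,"dy":-0.2,"dz":2.4,"rx":0,"ry":0,"rz":0,"gripper":0},{"dx":0,"dy":-0.3,"dz":3.0,"rx":0,"ry":0,"rz":0,"gripper":0},{"dx":0,"dy":-0.5,"dz":3.6,"rx":0,"ry":0,"rz":0,"gripper":0},{"dx":0,"dy":-0.6,"dz":4.2,"rx":0,"ry":0,"rz":0,"gripper":0},{"dx":0,"dy":-0.6,"dz":4.2,"rx":0,"ry":0,"rz":0,"gripper":0}]'
python3 - <<'E'
from h import *
d=save('side','s12.png'); cv2.imwrite('pics/s12c.png',cv2.resize(d['color'][120:340,140:345],None,fx=2.7,fy=2.7))
E
```

```text
t: 19.12
ee_pos: [440.6, -29.1, 128.5]
eef_rot: [-90.3, -0.1, -101.1]
contact_force: [-41.4, 6.3, 88.3]
gripper_width: -0.1
```

View pics/s12c.png

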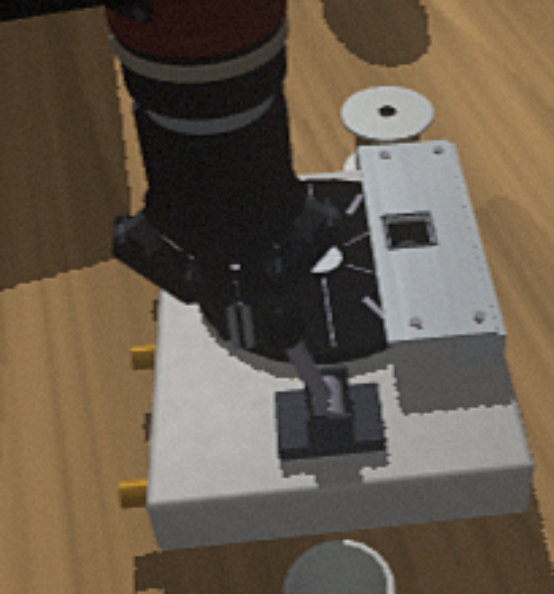

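An 88 N upward reaction: the ball is jammed under the finger linkage. I'm backing off at once.

```bash
python3 -m pendant '[{"dx":0,"dy":0,"dz":-1.0,"rx":0,"ry":0,"rz":0,"gripper":0},{"dx":0,"dy":0,"dz":-2.5,"rx":0,"ry":0,"rz":0,"gripper":0},{"dx":0,"dy":0,"dz":-4.5,"rx":0,"ry":0,"rz":0,"gripper":0},{"dx":0,"dy":0,"dz":-4.5,"rx":0,"ry":0,"rz":0,"gripper":0}]'
python3 - <<'E'
from h import *
o=readout.get_obs();print(o['t'],o['contact_force'],o['ee_pos'],o['joint_pos'])
d=save('wrist','w13.png')
H=d['hand_eye'];K=d['K']
d2=save('side','s13.png'); cv2.imwrite('pics/s13c.png',cv2.resize(d2['color'][120:340,140:345],None,fx=2.7,fy=2.7))
E
```

```text
t: 19.5
ee_pos: [397.6, -20.4, 124.4]
eef_rot: [-90.1, 0.0, -101.1]
contact_force: [0.1, 0.9, -0.3]
gripper_width: 0.1
19.5 [ 0.067  0.907 -0.316] [397.643 -20.383 124.438] [-13.483   7.112 -34.128  48.887  -0.001  87.621]
```

View pics/w13.png

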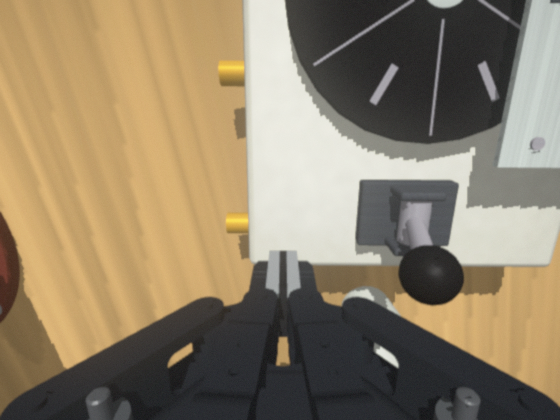

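View pics/s13c.png

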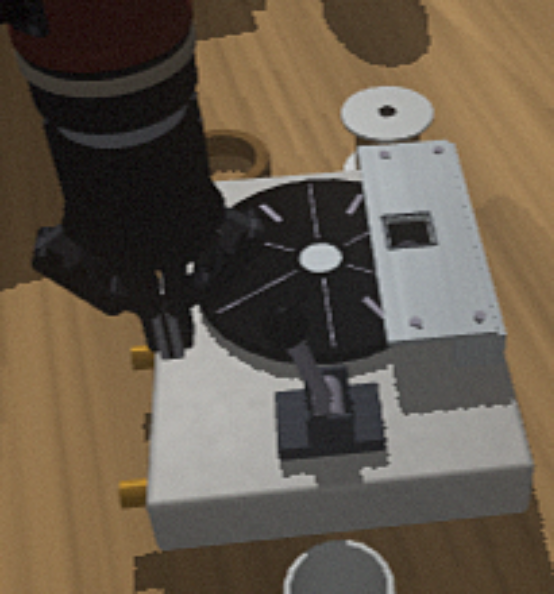

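Run:
```python
from h import *
d=np.load('pics/w13.png.npz'); o=readout.get_obs(); H=d['hand_eye'];K=d['K']
M=R.from_euler('xyz',o['eef_rot'],degrees=True).as_matrix()
def tp(u,v,z): return H[:3,:3]@(np.array([(u-K[0,2])/K[0,0],(v-K[1,2])/K[1,1],1])*z)+H[:3,3]
z=d['depth'][274,431]; print('depth',z); p=tp(431,274,z+13.5); w=M@p+o['ee_pos']; print('ball tool',p,'world',w)
dd=w[:2]-[522.4,107.3]; print('unit',dd@[.981,-.1925],dd@[.1925,.981])
g=(d['color'][230:320,380:480].max(2)<45).astype(np.uint8); n,l,s,c=cv2.connectedComponentsWithStats(g); print(s[1:][s[1:,4]>500],c[1:][s[1:,4]>500])
# linkage lowest surface on +z side
for u in range(300,400,12):
  for v in range(255,420,4):
    z=d['depth'][v,u]
    if 0<z<150:
      q=tp(u,v,z)
      if q[1]<-20 and abs(q[0])<30: print(u,v,q); break
```

```text
depth 136.35915
ball tool [ -0.025 -34.281  71.374] world [470.963 -34.949 159.248]
unit -23.07718839213445 -149.44828672854092
[[  20   17   63   57 2130]] [[48.864 47.398]]
300 263 [ -6.321 -35.191   9.087]
312 267 [ -6.421 -39.337  14.308]
324 303 [-11.624 -75.181  15.08 ]
336 307 [ -7.007 -70.758  20.096]
348 299 [-11.832 -73.123  23.633]
360 299 [-12.369 -73.951  27.553]
372 303 [-11.545 -75.088  31.428]
384 307 [-11.473 -77.281  34.846]
396 315 [-11.177 -81.198  37.539]
```

Depth puts the ball at unit (-23,-149), z≈160, so the lever has moved part way. The visible linkage would have cleared it, so the collision is probably with the sloped finger back. I'll turn the tool 90° to push with the fingers' straight flat side, with the linkage spread sideways (tool x = unit +x).

```bash
python3 -m pendant '[{"dx":0,"dy":0,"dz":0,"rx":0,"ry":-0.12,"rz":0,"gripper":0},{"dx":0,"dy":0,"dz":0,"rx":0,"ry":-0.24,"rz":0,"gripper":0},{"dx":0,"dy":0,"dz":0,"rx":0,"ry":-0.36,"rz":0,"gripper":0},{"dx":0,"dy":0,"dz":0,"rx":0,"ry":-0.48,"rz":0,"gripper":0},{"dx":0,"dy":0,"dz":0,"rx":0,"ry":-0.6,"rz":0,"gripper":0},{"dx":0,"dy":0,"dz":0,"rx":0,"ry":-0.72,"rz":0,"gripper":0},{"dx":0,"dy":0,"dz":0,"rx":0,"ry":-0.84,"rz":0,"gripper":0},{"dx":0,"dy":0,"dz":0,"rx":0,"ry":-0.96,"rz":0,"gripper":0},{"dx":0,"dy":0,"dz":0,"rx":0,"ry":-1.08,"rz":0,"gripper":0},{"dx":0,"dy":0,"dz":0,"rx":0,"ry":-1.2,"rz":0,"gripper":0},{"dx":0,"dy":0,"dz":0,"rx":0,"ry":-1.32,"rz":0,"gripper":0},{"dx":0,"dy":0,"dz":0,"rx":0,"ry":-1.44,"rz":0,"gripper":0},{"dx":0,"dy":0.3,"dz":0,"rx":0,"ry":-1.571,"rz":0,"gripper":0},{"dx":0,"dy":0.8,"dz":0,"rx":0,"ry":-1.571,"rz":0,"gripper":0},{"dx":0,"dy":1,"dz":0,"rx":0,"ry":-1.571,"rz":0,"gripper":0},{"dx":0,"dy":1,"dz":0,"rx":0,"ry":-1.571,"rz":0,"gripper":0}]'
python3 - <<'E'
from h import *
o=readout.get_obs();print(o['t'],o['contact_force'],o['ee_pos'],o['eef_rot'],o['joint_pos'])
dd=o['ee_pos'][:2]-[522.4,107.3]; print('unit',dd@[.981,-.1925],dd@[.1925,.981])
d=save('wrist','w14.png')
d2=save('side','s14.png'); cv2.imwrite('pics/s14c.png',cv2.resize(d2['color'][120:340,140:345],None,fx=2.7,fy=2.7))
E
```

```text
t: 20.93
ee_pos: [400.5, -21.2, 113.9]
eef_rot: [-90.0, 0.0, -11.3]
contact_force: [0.4, -0.2, -0.2]
gripper_width: 0.0
20.9333 [ 0.433 -0.223 -0.167] [400.459 -21.155 113.87 ] [-89.999   0.04  -11.338] [-13.497   8.062 -34.837  47.141  -0.001  -2.159]
unit -94.89631055852999 -149.48821364777868
```

View pics/w14.png

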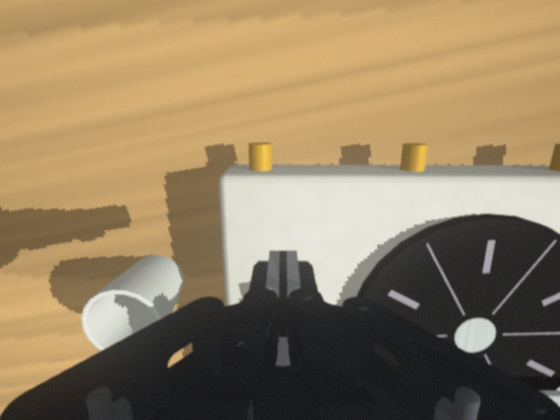

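View pics/s14c.png

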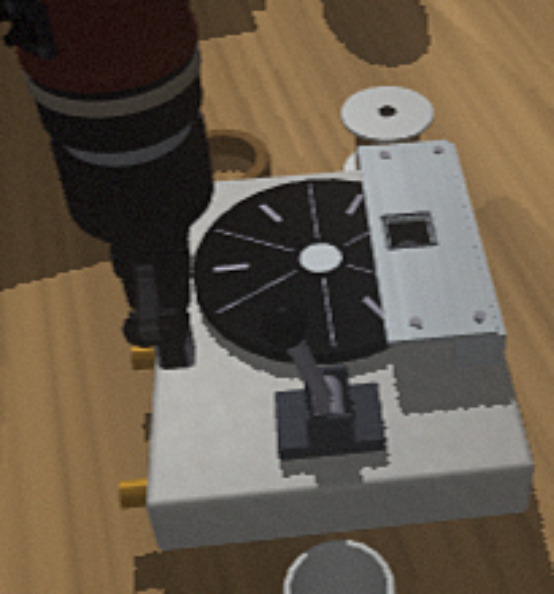

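Hand is clear and aligned at unit (-95,-149.5). I'll push along tool x, checking force in short calls.

```bash
python3 -m pendant '[{"dx":1,"dy":0,"dz":0,"rx":0,"ry":0,"rz":0,"gripper":0},{"dx":2,"dy":0,"dz":0,"rx":0,"ry":0,"rz":0,"gripper":0},{"dx":3,"dy":0,"dz":0,"rx":0,"ry":0,"rz":0,"gripper":0},{"dx":3.6,"dy":0,"dz":0,"rx":0,"ry":0,"rz":0,"gripper":0},{"dx":4,"dy":0,"dz":0,"rx":0,"ry":0,"rz":0,"gripper":0},{"dx":4,"dy":0,"dz":0,"rx":0,"ry":0,"rz":0,"gripper":0}]'
```

```text
t: 21.53
ee_pos: [440.4, -29.0, 114.3]
eef_rot: [-90.0, 0.0, -11.1]
contact_force: [-0.5, 0.0, 0.6]
gripper_width: 0.2
```

```bash
python3 -m pendant '[{"dx":0.3,"dy":0,"dz":0,"rx":0,"ry":0,"rz":0,"gripper":0},{"dx":0.6,"dy":0,"dz":0,"rx":0,"ry":0,"rz":0,"gripper":0},{"dx":0.9,"dy":0,"dz":0,"rx":0,"ry":0,"rz":0,"gripper":0}]'
```

```text
t: 21.78
ee_pos: [447.6, -30.2, 114.3]
eef_rot: [-90.0, 0.1, -11.1]
contact_force: [-4.4, 0.8, 3.7]
gripper_width: -0.2
```

```bash
python3 -m pendant '[{"dx":0.3,"dy":0,"dz":0,"rx":0,"ry":0,"rz":0,"gripper":0},{"dx":0.6,"dy":0,"dz":0,"rx":0,"ry":0,"rz":0,"gripper":0}]'
```

```text
t: 21.95
ee_pos: [454.3, -31.6, 114.4]
eef_rot: [-90.0, 0.0, -11.1]
contact_force: [-3.3, 1.5, 3.1]
gripper_width: 0.1
```

```bash
python3 -m pendant '[{"dx":0.4,"dy":0,"dz":0,"rx":0,"ry":0,"rz":0,"gripper":0},{"dx":0.8,"dy":0,"dz":0,"rx":0,"ry":0,"rz":0,"gripper":0},{"dx":1.2,"dy":0,"dz":0,"rx":0,"ry":0,"rz":0,"gripper":0},{"dx":1.6,"dy":0,"dz":0,"rx":0,"ry":0,"rz":0,"gripper":0},{"dx":2,"dy":0,"dz":0,"rx":0,"ry":0,"rz":0,"gripper":0}]'
```

```text
t: 22.37
ee_pos: [474.4, -35.7, 114.4]
eef_rot: [-90.0, -0.0, -11.1]
contact_force: [-3.2, 0.3, 3.8]
gripper_width: 0.1
```

```bash
python3 -m pendant '[{"dx":0.4,"dy":0,"dz":0,"rx":0,"ry":0,"rz":0,"gripper":0},{"dx":0.8,"dy":0,"dz":0,"rx":0,"ry":0,"rz":0,"gripper":0},{"dx":1.2,"dy":0,"dz":0,"rx":0,"ry":0,"rz":0,"gripper":0},{"dx":1.6,"dy":0,"dz":0,"rx":0,"ry":0,"rz":0,"gripper":0}]'
```

```text
t: 22.7
ee_pos: [489.4, -38.6, 113.9]
eef_rot: [-90.0, 0.1, -11.1]
contact_force: [-3.4, 0.5, -2.3]
gripper_width: 0.1
```

```bash
python3 -m pendant '[{"dx":0.3,"dy":0,"dz":0,"rx":0,"ry":0,"rz":0,"gripper":0},{"dx":0.6,"dy":0,"dz":0,"rx":0,"ry":0,"rz":0,"gripper":0},{"dx":0.9,"dy":0,"dz":0,"rx":0,"ry":0,"rz":0,"gripper":0}]'
```

```text
t: 22.95
ee_pos: [498.2, -40.3, 114.1]
eef_rot: [-90.0, 0.1, -11.1]
contact_force: [-3.8, 0.0, -3.1]
gripper_width: 0.1
```

```bash
python3 -m pendant '[{"dx":0.2,"dy":0,"dz":0,"rx":0,"ry":0,"rz":0,"gripper":0},{"dx":0.4,"dy":0,"dz":0,"rx":0,"ry":0,"rz":0,"gripper":0},{"dx":0.4,"dy":0,"dz":0,"rx":0,"ry":0,"rz":0,"gripper":0}]'
```

```text
t: 23.2
ee_pos: [502.6, -41.2, 114.4]
eef_rot: [-90.0, -0.0, -11.1]
contact_force: [-3.3, 1.0, -2.1]
gripper_width: -0.1
```

```bash
python3 -m pendant '[{"dx":0.15,"dy":0,"dz":0,"rx":0,"ry":0,"rz":0,"gripper":0},{"dx":0.3,"dy":0,"dz":0,"rx":0,"ry":0,"rz":0,"gripper":0},{"dx":0.3,"dy":0,"dz":0,"rx":0,"ry":0,"rz":0,"gripper":0}]'
python3 - <<'E'
from h import *
d2=save('side','s15.png'); cv2.imwrite('pics/s15c.png',cv2.resize(d2['color'][120:340,140:345],None,fx=2.7,fy=2.7))
E
```

```text
t: 23.45
ee_pos: [504.6, -41.5, 114.3]
eef_rot: [-90.0, 0.1, -11.1]
contact_force: [-6.2, 0.7, -2.2]
gripper_width: -0.1
```

View pics/s15c.png

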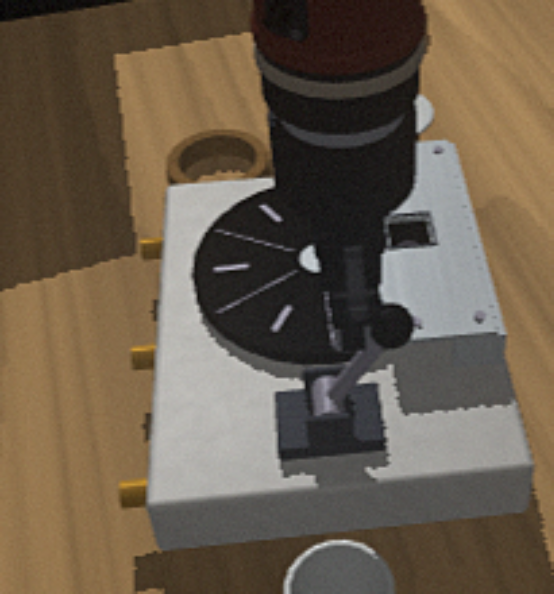

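The lever is over towards the window side and the force is rising as it meets the stop. I'll let go by backing straight off, then up and away.

```bash
python3 -m pendant '[{"dx":-0.5,"dy":0,"dz":0,"rx":0,"ry":0,"rz":0,"gripper":0},{"dx":-2,"dy":0,"dz":0,"rx":0,"ry":0,"rz":0,"gripper":0},{"dx":-4,"dy":0,"dz":0,"rx":0,"ry":0,"rz":0,"gripper":0},{"dx":-6,"dy":-2,"dz":0,"rx":0,"ry":0,"rz":0,"gripper":0},{"dx":-9,"dy":-4,"dz":0,"rx":0,"ry":0,"rz":0,"gripper":0},{"dx":-12,"dy":-6,"dz":0,"rx":0,"ry":0,"rz":0,"gripper":0},{"dx":-15,"dy":-8,"dz":0,"rx":0,"ry":0,"rz":0,"gripper":0},{"dx":-17,"dy":-10,"dz":0,"rx":0,"ry":0,"rz":0,"gripper":0},{"dx":-18,"dy":-10,"dz":0,"rx":0,"ry":0,"rz":0,"gripper":0},{"dx":-18,"dy":-10,"dz":0,"rx":0,"ry":0,"rz":0,"gripper":0},{"dx":-18,"dy":-10,"dz":0,"rx":0,"ry":0,"rz":0,"gripper":0}]'
python3 - <<'E'
from h import *
o=readout.get_obs();print(o['t'],o['contact_force'],o['ee_pos'])
d2=save('side','s16.png'); cv2.imwrite('pics/s16c.png',cv2.resize(d2['color'][120:340,140:345],None,fx=2.7,fy=2.7))
d=save('top','t16.png'); cv2.imwrite('pics/t16c.png',cv2.resize(d['color'][150:330,110:400],None,fx=2.75,fy=2.75,interpolation=cv2.INTER_CUBIC))
E
```

```text
t: 24.42
ee_pos: [329.8, -7.3, 214.7]
eef_rot: [-90.0, -0.2, -11.1]
contact_force: [0.3, 0.1, -0.5]
gripper_width: -0.1
24.4167 [ 0.318  0.097 -0.458] [329.84   -7.295 214.722]
```

View pics/s16c.png

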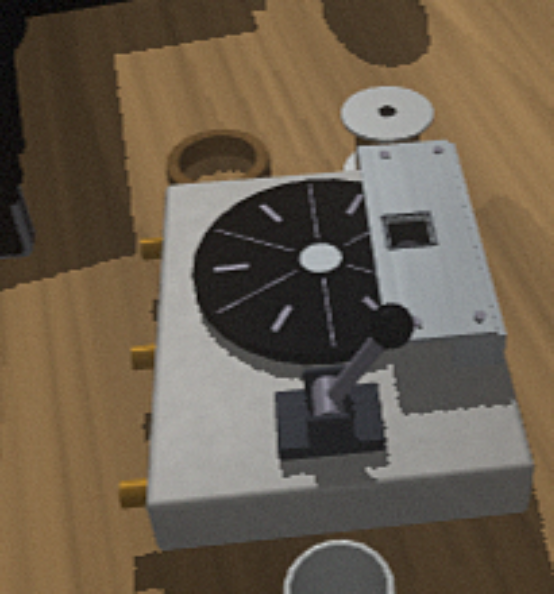

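View pics/t16c.png

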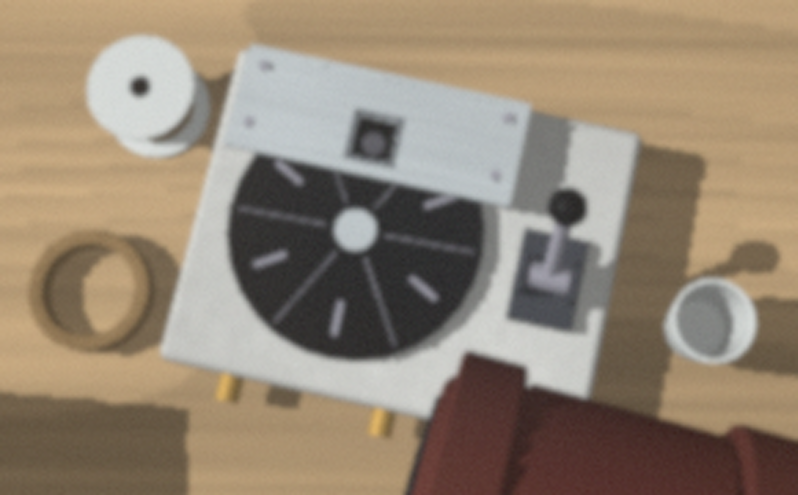

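Run:
```python
from h import *
T=np.load('pics/t16.png.npz'); S=np.load('pics/s16.png.npz')
for d,p in [(T,(315.9,225.0)),(S,(140+390/2.7-.3,120+326/2.7-.3))]:
  for z in (152,158):
    q=cast(d,*p,z)[:2]-[522.4,107.3]; print(z,q@[.981,-.1925],q@[.1925,.981])
a=np.load('pics/top0.png.npz')['color'];b=T['color']
x=cv2.absdiff(a,b).max(2); print('spool/tape/beaker diff',[int((x[r]>45).sum()) for r in (np.s_[160:210,138:190],np.s_[230:280,115:168],np.s_[250:285,350:388])])
from bench import arm
```

```text
152 35.23436256649575 -148.4679604181198
158 34.10072360643746 -148.18814507996663
152 35.61451483981036 -150.34097116673215
158 34.93748537771828 -155.89400168868391
spool/tape/beaker diff [0, 0, 15]
```

The lever is at about 1.08 rad from both views, and the dot sits mid-window. The surroundings are unchanged apart from shadow, so I'm handing in.

```bash
python3 -c "
from bench import arm; print(arm.close_job())"
```

```text
the job is handed in; nothing more can be done
None
```

The dot now shows whole in the window and the valve lever is fully over to the window's side. However, one push on the lever jammed hard and may count against the job.

- **Wheel:** I dragged it about 146° counter-clockwise in one press. The readings between moves showed about 10–13.6 N on the wheel. Bars and dot put it about 1.3° off centre (limit about 5°), and the top view shows the dot centred. I took the hand off before touching the lever.
- **Lever:** both cameras put it at about 1.08 rad, with the stop at 1.1. I then backed the hand off and the force read zero.
- **Surroundings:** the spool and tape roll look unchanged. The beaker area differed in only a few pixels, which I put down to the lever's shadow.
- **Time:** about 24.5 s.

Two things disagreed or went wrong:
- **Fingertip length:** the tips were about 29 mm behind the reported TCP, not the stated 11 mm ahead. The cameras showed it and contact with the wheel confirmed it, so I used the measured value.
- **Lever jam:** the first push wedged the ball against the fingers and the wrist read about 98 N in total (88 N of it upward). I backed off, turned the tool 90° and finished the swing at no more than about 7 N. The reading was under the 120 N wrist limit, but force is only read at the end of each call. I could not tell whether the fingers or the gripper's body took the load, so the 40 N body limit may have been broken.

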